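Load a rechargeable cell into a spring cradle

TASK

Load the charged (yellow and red) cell into the cradle of the blue supply unit: seat its bare steel end against the sprung brass contact first, with the red end still up on the orange slope, then press the red end down until it snaps under the orange lip and the cell lies level and held. Let go of everything, and leave the grey spent cell and the glass beaker where they are.

Things in the scene. Friction and masses are not known exactly. Their poses are not given: they have to be found in the camera images.
- cell_center (a point): centre of the charged cell: cylinder 124 mm long, 34 mm diameter, square edges, 0.18 to 0.29 kg; yellow sleeve, red quarter at the plus end, bare steel at the minus end. x axis along it, minus to plus. It starts level, axis 22 mm above the bench, on one of two fixed black rests 28 mm wide (narrower than the cell), so it can be grasped across its middle from above
- cell_minus (a point): centre of the charged cell's steel (minus) end face; x axis as for cell_center
- cell_plus (a point): centre of the charged cell's red (plus) end face; x axis as for cell_center
- cradle: fixed supply unit, blue deck 262 x 96 x 14 mm (x -110 to 152 mm), open cell cradle on top. Origin on the bench under the middle of the seated cell; x along the cradle from spring end (nearer the robot) to lip end, z up. All x, z given below are in this frame, y = 0 its middle plane. Two terminal posts, 28 mm high, at x = 115 mm
- floor_mid (a point): x 0, z 32 mm: middle of the cell's bed, level with two white floors, x -80 to -30 and x 30 to 62 mm. Between them only the deck at z = 14 mm, open at the sides: room for fingers. The spring-end floor lies between two cheeks 39 mm apart, x -80 to -30 mm, vertical to z = 58 mm, flared above, top z = 70 mm
- spring_seat (a point): x -62, z 49 mm: where the centre of the steel end face lies when the cell is home. The sprung brass dome (radius 8 mm, at z = 49 mm) has its tip at x = -58 mm when free; behind it a housing with its face at x = -84 mm, top z = 72 mm, 56 mm wide
- lip_seat (a point): x 62, z 49 mm: where the centre of the red end face lies when the cell is home, against the end wall (x = 62 mm) and under the lip
- lip_edge (a point): x 57, z 70 mm: edge of the orange lip, z 68 to 72 mm, standing 5 mm out of the end wall. Free dome to lip is 115 mm, shorter than the cell. At its sides two posts 39 mm apart, x 50 to 74 mm, vertical to z = 88 mm, flared above, top z = 106 mm
- slope_top (a point): x 66.5, z 98 mm: top of the slippery orange slope, which rises from the lip edge (x 57, z 72 mm) outwards at 70 degrees. With the steel end on the floor and against the dome, the cell leans with its red end's lower edge on this slope, about 50 mm above the floor (tilt about 25 degrees), and stays so when let go
- press_point (a point): x 30, z 66 mm: top of the cell when home, 32 mm from the red end. Pressing straight down here with shut fingers, slowly, about 5 to 15 N (drift a few mm towards the spring if it sticks), from the leaning start (top some 40 mm higher) slides the red end down the slope and pushes the spring in; when the cell is level on the floors the spring pushes it 5 mm under the lip
- spring_contact (a joint): travel of the sprung dome towards the spring end, m: 0 free, 0.016 fully in, spring 520 N/m; about 0.004 with the cell home, about 0.008 as it passes the lip
- spent_center (a point): centre of the spent cell: same size, grey with a black end, on the other black rest; leave it
- beaker: empty glass beaker, 76 mm diameter, 95 mm high, standing beyond the cells; origin at the centre of its foot; leave it
Not all that is in view belongs to the job. Leave any purple look-alike of the part that bears cell_center alone.

How it is judged:
On the way:
1. the steel end is in against the sprung dome, pressing it, while the red end is still up (distance between cell_minus and spring_seat below 0.022 m and value of joint spring_contact above 0.001 m and z of cell_plus in the frame of cradle above 0.062 m), for 0.1 s.
At the end, for the whole second after the job is handed in: the charged cell lies home in the cradle: its red end face centre within 4 mm in height, 5 mm sideways and 2.5 mm along of lip_seat (so under the lip), its steel end face centre within 4 mm in height and along and 5 mm sideways of spring_seat, the dome pressed in over 1.5 mm (x of cell_plus in the frame of cradle between 0.0595 and 0.065 m and y of cell_plus in the frame of cradle between -0.005 and 0.005 m and z of cell_plus in the frame of cradle between 0.045 and 0.053 m and x of cell_minus in the frame of cradle between -0.066 and -0.058 m and y of cell_minus in the frame of cradle between -0.005 and 0.005 m and z of cell_minus in the frame of cradle between 0.045 and 0.053 m and value of joint spring_contact above 0.0015 m); the robot touches nothing.
It fails at once if the spent cell is moved (over 40 mm) (distance of spent_center from where it was at the start of the episode above 0.04 m).
It fails at once if the beaker is moved (over 40 mm) or tipped (distance of beaker from where it was at the start of the episode above 0.04 m or angle between beaker's own z axis and vertical above 0.5 rad).
It also fails if it takes over 48 s, if anything falls off the work surface, if the arm or the gripper's body presses on something with over 40 N, if the wrist force passes 120 N, or if a joint passes its speed limit or range.

ROBOT

A 6-joint arm with a two-finger parallel gripper is mounted at the origin on the work surface. World frame = base frame: x ahead of the robot, y to its left, z up, the work surface at z = 0. Lengths are in m, angles in rad, forces in N, time in s.
With the tool pointing down it reaches from about 0.275 to 0.825 m from the base axis. Payload 4.9 kg.
Tool frame: the origin (TCP) lies midway between the tips of the shut fingers; the grasp point (between the pads) lies 19 mm behind it (arm.pinch_z is the distance from the TCP to the grasp point, in m); y points along the fingers, z is the direction in which the jaws open and shut, and the axes are right-handed (so a half turn about y gives the same grasp; the last joint's range is limited). The gripper opens to 85 mm and grips with 20 to 120 N. Pads are 22 mm wide; open, the fingers measure 114 mm over their backs; the gripper's body (76 mm by 85 mm) begins 54 mm behind the grasp point. The pads swing forward as they close: fully open they stand 13 mm farther back than shut.
Start: joints at [-1.373, 0.326, -0.193, 1.052, 0, 1.437], TCP at [0.179, -0.52, 0.193] pointing down, gripper open.
Joint ranges: [-2.65, 2.65], [-0.97, 1.79], [-1.3, 1.35], [-1.93, 2.1], [-1.47, 1.37], [-3.14, 3.14]. Speed limits (rad/s): [2.57, 2.57, 3.14, 3.14, 3.14, 3.14].

INTERFACE

Orientations are given as a 3x3 rotation matrix whose columns are the frame's x, y, z axes.
In Python, from workcell import readout, vision, job, arm gives the robot as it stands. The module is installed in compiled form; this text tells all that it offers.
- The arm moves only by the tool drive_tool, never from a script. Its argument "deltas" is one flat list of numbers, 5 for each row, row after row: the shift along the tool's x, y, z in m, then the turn about the tool's y in rad, then the gripper command: -1 is fully open, 1 is shut, values between are in proportion. In form: [tx, ty, tz, turn, hand, tx, ty, tz, turn, hand, ...]. A call has exactly 10 rows; each row is the pose to reach, as a shift and turn from the pose commanded when the call began, along the tool's axes at that moment; what a row does not reach only later rows make up. A row lasts 1/8 s, in which the tool goes at most 62.5 mm and 10.7 degrees, less where a joint would pass 70% of its speed; a pose out of reach is approached as far as the arm can. A call with a gripper value outside its range is refused whole. The fingers move at their own pace and stop on an object; "squeeze" is the grip in N (left out, the last holds). Time passes only in rows, so rows that repeat a pose let the fingers close, or fill a call up. It gives the time, the measured TCP pose, the force and the opening at its end, in the units of the state.
- readout.sense(): the state, without advancing time (a new reading comes with each control period).
- vision.read_camera(name): name is "side" or "top"; returns a dict with "img" (420x560x3 uint8, red, green, blue), "fovy" (degrees; the focal length in pixels is half the picture's height over the tangent of half this angle, whatever the lens; pixels are square), "cx", "cy" (the principal point, pixels), "k1" (the pictures are not rectified: a ray, as slopes to the right and down, at radius r is drawn at 1 + k1 r^2 times it, then the intrinsics apply), "R" (3x3) and "t" (3): a world point X has camera coordinates R X + t. Camera axes: x right, y down, z forward; pixel columns grow to the right and rows downward; lengths in m; the calibration is good to about 2 mm. A picture is of the moment at which its call begins. There is no depth.
- job.finish_job(): hands the job in, once; it reports no verdict.
The state is a dict: "t": time; "q": joint angles; "qd": joint speeds; "tau": joint torques, N m; "tool_pos": TCP position; "orientation": TCP orientation; "ft_force": force on the tool from outside, world axes, zero at the start; "wrist_torque": the same for the moment, N m; "grip_width": opening from 0.0 (shut) to 1.0 (fully open).
Only numpy, scipy, OpenCV 4.12 (cv2) and the standard library are available. Lean on these libraries where they do the work, as an engineer would, in place of code of your own. Each camera call takes 0.05 s, during which the arm holds its last target.

## Working session

There is one attempt and no reset: what is moved stays moved. The work goes in short steps, Python scripts to look and compute and a tool call to move; the robot and the scene stay as the last step left them, time stands still between calls to the robot, and variables do not carry over. Pictures are saved under pics/ and viewed, and the job is handed in when it is done.

Besides the shell and the picture viewer there is one more tool, called by a JSON object that holds its "method" and its "body", one argument or row to a line. drive_tool: Moves the arm, as the interface text tells. Its arguments: {"type":"object","properties":{"deltas":{"type":"array"},"squeeze":{"type":"number"}},"required":["deltas"]}

```bash
ls; mkdir -p pics
python3 - <<'E'
from workcell import readout, vision, job, arm
import cv2,numpy as np
s=readout.sense(); print({k:(np.round(v,4).tolist()) for k,v in s.items()})
for n in ("side","top"):
    c=vision.read_camera(n); cv2.imwrite(f"pics/{n}0.png",c["img"][:,:,::-1])
    np.savez(f"{n}.npz",**c)
    print(n,{k:np.round(v,4).tolist() for k,v in c.items() if k!="img"}, "pos",(-c["R"].T@c["t"]).round(3))
E
```

```text
pics
{'t': 0.0, 'q': [-1.3732, 0.3269, -0.1936, 1.052, -0.0, 1.4366], 'qd': [-0.0004, 0.0005, -0.0004, -0.0007, 0.001, 0.001], 'tau': [-0.0012, -44.3399, 26.244, 0.0155, -0.0003, -0.0], 'tool_pos': [0.179, -0.5193, 0.1918], 'orientation': [[-0.9454, -0.0004, 0.3258], [-0.3258, 0.0017, -0.9454], [-0.0002, -1.0, -0.0017]], 'ft_force': [0.0932, -0.31, -0.4529], 'wrist_torque': [0.0144, 0.0265, 0.0156], 'grip_width': 1.0017}
side {'fovy': 45.9357, 'cx': 279.4169, 'cy': 213.0612, 'k1': -0.1377, 'R': [[-0.8234, -0.5673, -0.0154], [-0.3696, 0.5565, -0.7441], [0.4307, -0.607, -0.6678]], 't': [0.505, 0.197, 0.9694]} pos [0.071 0.765 0.802]
top {'fovy': 56.9485, 'cx': 270.5902, 'cy': 206.6424, 'k1': -0.0723, 'R': [[0.0078, -0.9999, 0.0122], [-0.992, -0.0092, -0.1261], [0.1262, -0.0112, -0.9919]], 't': [0.0895, 0.5474, 0.9156]} pos [0.427 0.105 0.976]
```

View pics/side0.png

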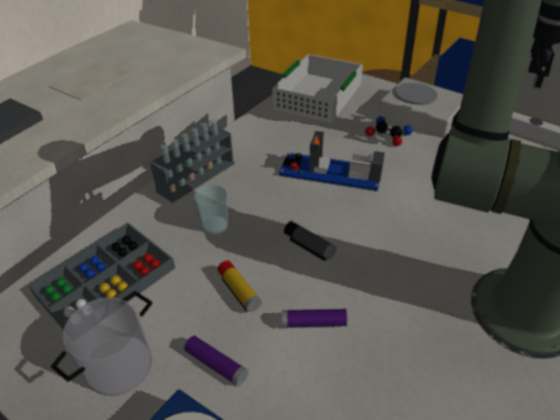

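View pics/top0.png

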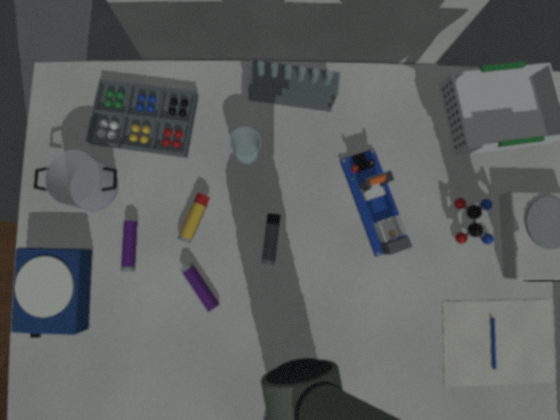

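```bash
cat > h.py <<'E'
import numpy as np, cv2
def cam(n,f=None):
    c=dict(np.load(f or f"{n}.npz")); h=c["img"].shape[0]
    f=h/2/np.tan(np.radians(float(c["fovy"]))/2)
    K=np.array([[f,0,float(c["cx"])],[0,f,float(c["cy"])],[0,0,1]]); d=np.array([float(c["k1"]),0,0,0,0])
    return c,K,d
def proj(C,X):
    c,K,d=C; return cv2.projectPoints(np.atleast_2d(np.float64(X)),cv2.Rodrigues(c["R"])[0],c["t"],K,d)[0].reshape(-1,2)
def ray(C,uv):
    c,K,d=C; p=cv2.undistortPoints(np.float64(uv).reshape(-1,1,2),K,d).reshape(-1,2)
    return -c["R"].T@c["t"], np.c_[p,np.ones(len(p))]@c["R"]
def atz(C,uv,z):
    o,r=ray(C,uv); return o+r*((z-o[2])/r[:,2])[:,None]
def crop(C,x0,y0,x1,y1,s,name):
    im=C[0]["img"][y0:y1,x0:x1,::-1]; im=cv2.resize(np.ascontiguousarray(im),None,fx=s,fy=s,interpolation=cv2.INTER_CUBIC)
    for x in range((x0+9)//10*10,x1,10):
        cv2.line(im,((x-x0)*s,0),((x-x0)*s,6),(255,255,255),1); 
        if x%20==0: cv2.putText(im,str(x),((x-x0)*s,16),0,.4,(255,255,0),1)
    for y in range((y0+9)//10*10,y1,10):
        cv2.line(im,(0,(y-y0)*s),(6,(y-y0)*s),(255,255,255),1)
        if y%20==0: cv2.putText(im,str(y),(8,(y-y0)*s+4),0,.4,(255,255,0),1)
    cv2.imwrite("pics/"+name,im)
E
python3 - <<'E'
from h import *
T=cam("top");S=cam("side")
crop(T,330,135,420,265,4,"tcr.png"); crop(T,170,180,230,255,8,"tce.png")
crop(S,270,120,400,200,6,"scr.png"); crop(S,200,250,280,320,8,"sce.png")
E
```

```text
(no output)
```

View pics/tcr.png

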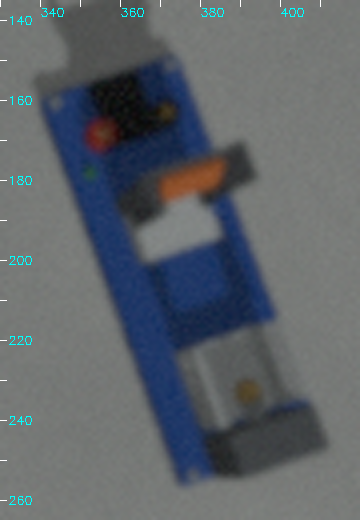

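View pics/scr.png

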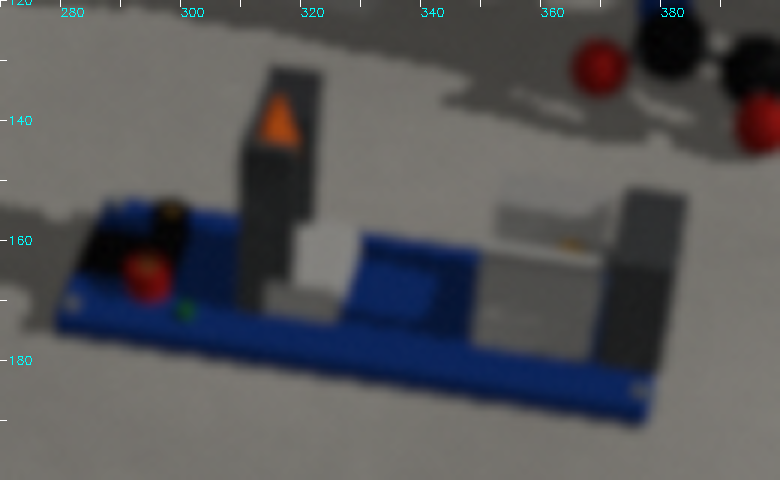

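View pics/tce.png

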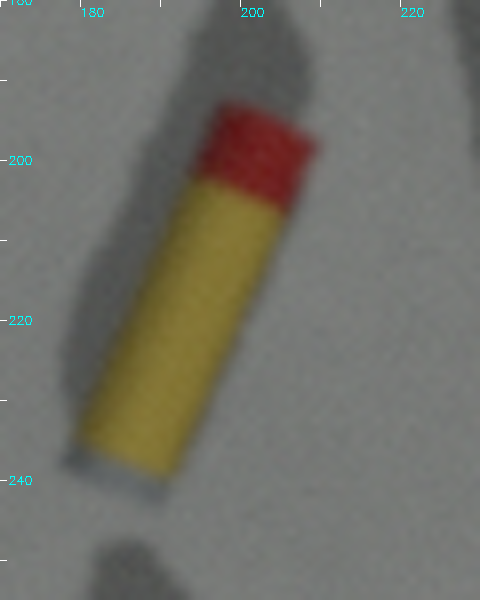

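View pics/sce.png

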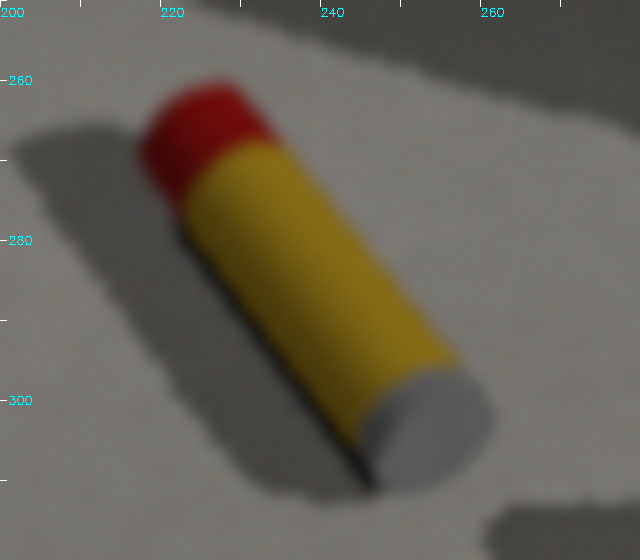

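```bash
cat > fit.py <<'E'
from h import *
from scipy.optimize import least_squares
T=cam("top");S=cam("side")
def Rz(a): return np.array([[np.cos(a),-np.sin(a),0],[np.sin(a),np.cos(a),0],[0,0,1]])
# cell
th=np.linspace(0,2*np.pi,48,endpoint=False)
def cyl(p):
    P=np.vstack([np.c_[np.full(48,s*.062),.017*np.cos(th),.017*np.sin(th)] for s in(-1,1)])
    return P@Rz(p[2]).T+[p[0],p[1],.022]
def outl(C,p): return cv2.convexHull(proj(C,cyl(p)).astype(np.float32))
tp=[(197.5,192.7),(209.7,198.5),(178.3,237.8),(190,242.7),(203,193.5),(184,240.5),(186.5,217),(200,221.5)]
sp=[(248,311.5),(254,311),(261.5,301.5),(257.5,295),(226,260),(217.5,269),(222,260.5),(244,275.7),(233,291.5)]
def res(p,sets=((T,tp),(S,sp))):
    return [cv2.pointPolygonTest(outl(C,p),q,True) for C,ps in sets for q in ps]
c=atz(T,[(194,217)],.022)[0]
for sets in (((T,tp),(S,sp)),((T,tp),),((S,sp),)):
    r=least_squares(res,[c[0],c[1],-.4],args=(sets,),diff_step=1e-3,x_scale=[.01,.01,.1])
    print("cell",r.x.round(4),np.round(r.fun,1))
# cradle
tpts=[((375,256),(-.110,.048,.014)),((340,156.3),(.152,.048,.014)),((373.7,149.3),(.152,-.048,.014)),((392,232.5),(-.060,0,.049))]
spts=[((377.3,190.8),(-.110,.048,0)),((279.5,175.5),(.152,.048,0)),((280.5,172),(.152,.048,.014)),((378,183),(-.110,.048,.014))]
def rc(p,sets):
    return np.concatenate([(proj(C,np.array([m for _,m in ps])@Rz(p[2]).T+[p[0],p[1],0])-[q for q,_ in ps]).ravel() for C,ps in sets])
c=atz(T,[(372,205)],.014)[0]
for sets in (((T,tpts),(S,spts)),((T,tpts),),((S,spts),)):
    r=least_squares(rc,[c[0],c[1],-.4],args=(sets,),loss="soft_l1"); print("cradle",r.x.round(4),rc(r.x,sets).round(1))
E
python3 fit.py
```

```text
cell [ 0.5194  0.2828 -0.3963] [-0.4  0.6  0.4  0.5  0.1  0.4 -0.3  0.  -0.4 -0.5 -0.1 -0.3  0.5  0.4
 -0.5 -1.5 -0.1]
cell [ 0.5203  0.283  -0.3841] [ 0.1  0.1  0.2  0.1  0.4  0.  -0.1 -0.2]
cell [ 0.5187  0.2823 -0.4082] [-0.3 -0.3  0.1 -0.2  0.4 -0.3 -0.8 -1.1 -0.5]
cradle [ 0.5456 -0.1791  0.3378] [ 1.3  0.7  0.3  2.9  1.1 -1.6 -0.5 -1.9  0.5  0.6 -0.8  0.5 -1.9 -0.3
  0.5  4.2]
cradle [ 0.5449 -0.1773  0.3305] [ 0.3  1.  -0.1  2.9  0.9 -1.3 -1.4 -1.6]
cradle [ 0.548  -0.1835  0.3571] [ 0.9 -1.  -0.5  0.  -1.6 -0.7  0.8  2.5]
```

```bash
cat > ov.py <<'E'
import sys
from h import *
from fit import Rz
def box(x0,x1,y0,y1,z0,z1):
    v=[(x,y,z) for x in(x0,x1) for y in(y0,y1) for z in(z0,z1)]
    return [(v[i],v[j]) for i in range(8) for j in range(i+1,8) if sum(a!=b for a,b in zip(v[i],v[j]))==1]
E=box(-110,152,-48,48,0,14)
E2=box(-84,-84,-28,28,14,72)+[((57,-19.5,72),(57,19.5,72)),((66.5,-19.5,98),(66.5,19.5,98)),((57,-19.5,72),(66.5,-19.5,98)),((57,19.5,72),(66.5,19.5,98))]
E3=[((30,-19,32),(30,19,32)),((30,-19,32),(62,-19,32)),((30,19,32),(62,19,32)),((-30,-19,32),(-30,19,32)),((-66,0,49),(-58,0,49))]
def draw(p,C,x0,y0,x1,y1,s,name):
    im=cv2.resize(np.ascontiguousarray(C[0]["img"][y0:y1,x0:x1,::-1]),None,fx=s,fy=s,interpolation=cv2.INTER_CUBIC)
    for L,col in((E,(255,255,255)),(E2,(0,255,255)),(E3,(0,255,0))):
        for a,b in L:
            q=(proj(C,np.array([a,b])/1e3@Rz(p[2]).T+[p[0],p[1],0])-[x0,y0]+.5)*s
            cv2.line(im,*[tuple(int(round(v)) for v in w) for w in q],col,1,cv2.LINE_AA)
    return im
if __name__=="__main__":
    p=[float(v) for v in sys.argv[1:4]]
    T=cam("top");S=cam("side")
    a=draw(p,T,330,135,420,265,4,""); b=draw(p,S,270,120,400,200,6,"")
    cv2.imwrite("pics/"+sys.argv[4]+"t.png",a);cv2.imwrite("pics/"+sys.argv[4]+"s.png",b)
E
python3 ov.py 0.5456 -0.1791 0.335 ov1 >/dev/null
```

```text
(no output)
```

View pics/ov1t.png

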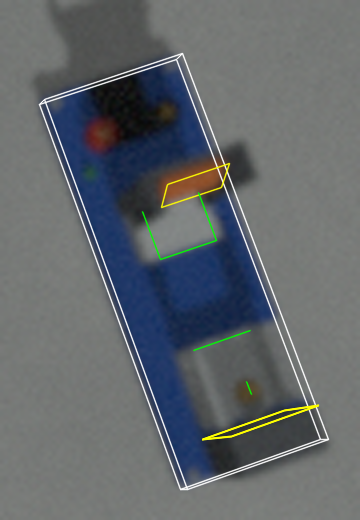

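View pics/ov1s.png

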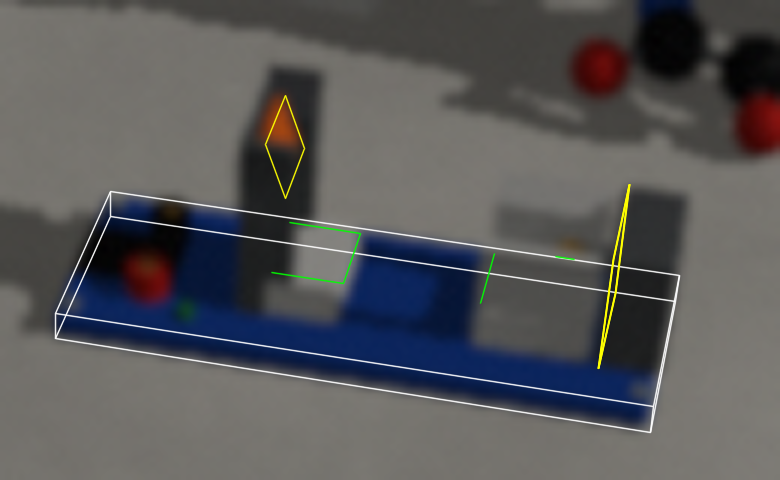

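Run:
```python
from h import *
for n,b,s in(("top",(336,140,408,215),8),("top",(360,195,416,262),8),("side",(275,128,330,182),10),("side",(325,145,390,195),10)):
    C=cam(n); c=dict(C[0]); im=c["img"].astype(float)
    c["img"]=np.clip(255*(im/200)**.6,0,255).astype(np.uint8)
    crop((c,),*b,s,f"z{n}{b[0]}.png")
```

```text
(no output)
```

View pics/ztop336.png

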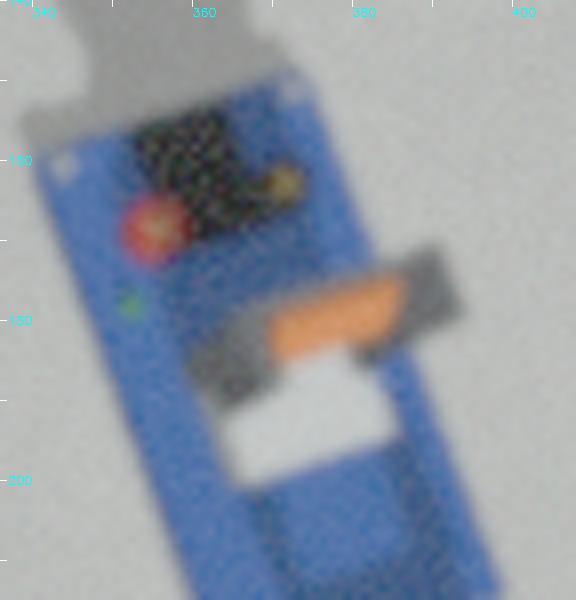

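View pics/ztop360.png

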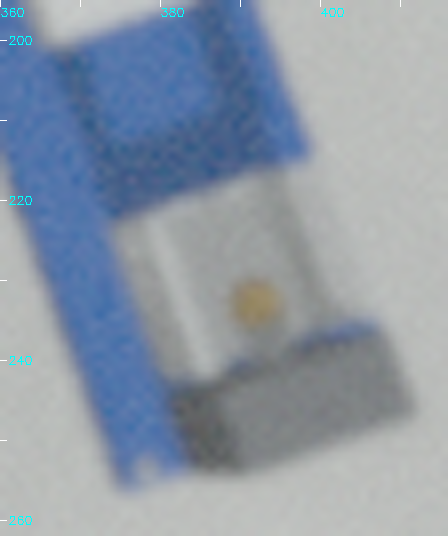

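View pics/zside275.png

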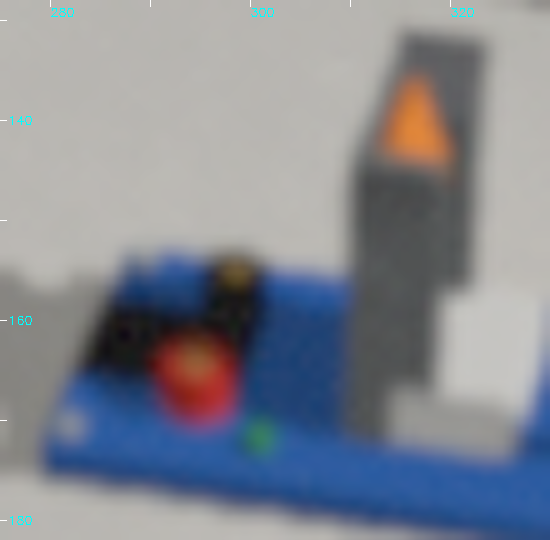

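View pics/zside325.png

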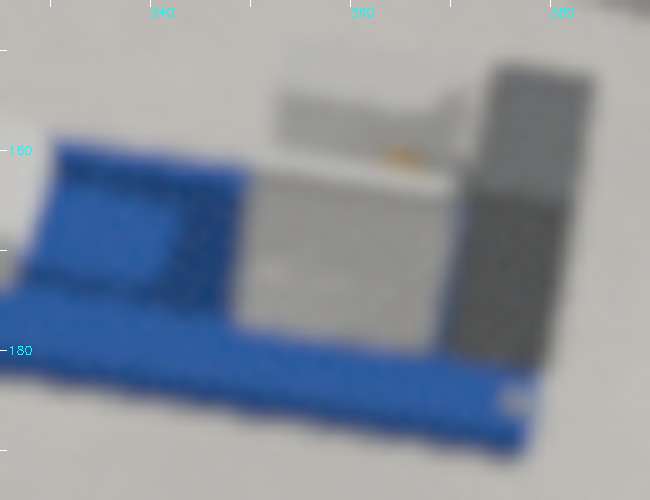

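```bash
cat > fit2.py <<'E'
from fit import *
t=[((340.75,159.6),(152,48,14)),((375,148.5),(152,-48,14)),((374.75,256),(-110,48,14)),((408.1,235.6),(-84,-28,72)),((386.9,243.8),(-84,28,72)),((391.9,232.9),(-62,0,50)),((366.6,201.5),(30,19.5,32)),((386,195),(30,-19.5,32)),((386.6,174.4),(66.5,-17,98)),((370.4,179.4),(66.5,17,98))]
s=[((279.2,175),(152,48,0)),((377.5,191),(-110,48,0)),((288,153.8),(152,-48,14)),((372.5,163.5),(-84,28,72)),((374.5,151.8),(-84,-28,72)),((379,182.5),(-110,48,14)),((316.3,135.5),(66.5,-19.5,98))]
sc=lambda L:[(q,np.array(m)/1e3) for q,m in L]
t,s=sc(t),sc(s)
print()
for name,sets in (("both",((T,t),(S,s))),("top",((T,t),)),("side",((S,s),))):
    r=least_squares(rc,[.545,-.178,.34],args=(sets,),loss="soft_l1",x_scale=[.01,.01,.1]); print(name,r.x.round(4)); print(rc(r.x,sets).reshape(-1,2).round(1).tolist())
E
python3 fit2.py | tail -6
```

```text
both [ 0.5448 -0.1785  0.3304]
[[-0.4, -0.3], [0.0, -0.5], [1.0, 1.0], [0.4, 0.6], [-0.2, -0.0], [-0.4, -1.2], [2.4, -1.9], [-2.5, -0.3], [-1.1, 1.5], [1.7, 1.0], [-0.4, 0.9], [0.3, 0.9], [0.1, -2.4], [-0.8, -0.6], [0.1, -1.3], [-0.5, 5.1], [0.8, 0.0]]
top [ 0.5449 -0.1783  0.3266]
[[-0.3, -0.5], [0.2, -0.5], [0.7, 1.0], [0.2, 0.6], [-0.4, -0.0], [-0.6, -1.2], [2.4, -2.0], [-2.5, -0.3], [-1.0, 1.5], [1.7, 0.9]]
side [ 0.5449 -0.179   0.3432]
[[-0.3, 1.3], [0.7, 0.4], [-0.2, -2.1], [-0.5, -0.9], [0.0, -1.7], [-0.2, 4.7], [0.7, 0.0]]
```

```bash
cat > go.py <<'E'
import sys,numpy as np
from workcell import readout
def tgt(x,y,z,yaw,quiet=False):
    s=readout.sense(); R=np.array(s["orientation"]); p=np.array(s["tool_pos"])
    d=R.T@(np.array([x,y,z])-p); cur=np.arctan2(R[1,0],R[0,0])
    dy=(yaw-cur+np.pi)%(2*np.pi)-np.pi
    print("t",round(float(s["t"]),2),"pos",p.round(4),"yaw",round(cur,4),"F",np.round(s["ft_force"],1),"w",round(float(s["grip_width"]),3),"q",np.round(s["q"],2))
    print("shift",d.round(4),"turn",round(-dy,4))
CR=(.5448,-.1785,.3325)
def cradle(x,y,z):
    c,s_=np.cos(CR[2]),np.sin(CR[2]); return CR[0]+c*x-s_*y, CR[1]+s_*x+c*y, z, CR[2]
if __name__=="__main__":
    a=[float(v) for v in sys.argv[2:]]
    if sys.argv[1]=="w": tgt(*a)
    else: tgt(*cradle(*a))
E
python3 go.py w .5195 .2828 .15 -.395
```

```text
t 0.1 pos [ 0.1791 -0.5194  0.1919] yaw -2.8098 F [ 0.4 -0.4 -0.3] w 1.002 q [-1.37  0.33 -0.19  1.05  0.    1.44]
shift [-0.5832  0.043  -0.6475] turn -2.4148
```

{"method": "drive_tool", "body": {
  "deltas": [-0.583,-0.01,-0.648,-2.415,-1,-0.583,-0.01,-0.648,-2.415,-1,-0.583,-0.01,-0.648,-2.415,-1,-0.583,-0.01,-0.648,-2.415,-1,-0.583,-0.01,-0.648,-2.415,-1,-0.583,-0.01,-0.648,-2.415,-1,-0.583,-0.01,-0.648,-2.415,-1,-0.583,-0.01,-0.648,-2.415,-1,-0.583,-0.01,-0.648,-2.415,-1,-0.583,-0.01,-0.648,-2.415,-1],
  "squeeze": 30
}}

```text
t: 1.35
tool_pos: [0.4234, 0.0575, 0.1998]
orientation: [[0.599, 0.0, 0.801], [-0.801, -0.0, 0.599], [0.001, -1.0, 0.0]]
ft_force: [2.3, -0.9, -0.3]
grip_width: 0.999
```

```bash
python3 go.py w .5195 .2828 .15 -.395
```

```text
t 1.35 pos [0.4234 0.0575 0.1998] yaw -0.9283 F [ 2.3 -0.9 -0.3] w 0.999 q [-0.04  0.09 -0.47  1.   -0.    0.89]
shift [-0.1229  0.0498  0.2119] turn -0.5333
```

{"method": "drive_tool", "body": {
  "deltas": [-0.123,0.0,0.212,-0.533,-1,-0.123,0.0,0.212,-0.533,-1,-0.123,0.03,0.212,-0.533,-1,-0.123,0.05,0.212,-0.533,-1,-0.123,0.05,0.212,-0.533,-1,-0.123,0.05,0.212,-0.533,-1,-0.123,0.05,0.212,-0.533,-1,-0.123,0.05,0.212,-0.533,-1,-0.123,0.05,0.212,-0.533,-1,-0.123,0.05,0.212,-0.533,-1]
}}

```text
t: 2.6
tool_pos: [0.5207, 0.2799, 0.1503]
orientation: [[0.92, 0.001, 0.392], [-0.392, 0.0, 0.92], [0.001, -1.0, 0.001]]
ft_force: [0.3, -0.7, -0.6]
grip_width: 1.001
```

```bash
python3 go.py w .5195 .2828 .1 -.395
python3 - <<'E'
from workcell import vision
from h import *
for n in("side","top"):
    c=vision.read_camera(n); np.savez(f"{n}1.npz",**c)
S=cam("side","side1.npz");T=cam("top","top1.npz")
crop(S,160,190,300,330,5,"s1.png"); crop(T,130,150,260,270,6,"t1.png")
E
```

```text
t 2.6 pos [0.5207 0.2799 0.1503] yaw -0.4024 F [ 0.3 -0.7 -0.6] w 1.001 q [ 0.37  0.43 -0.15  0.99 -0.    0.77]
shift [-0.0023  0.0503  0.0021] turn -0.0074
```

View pics/s1.png

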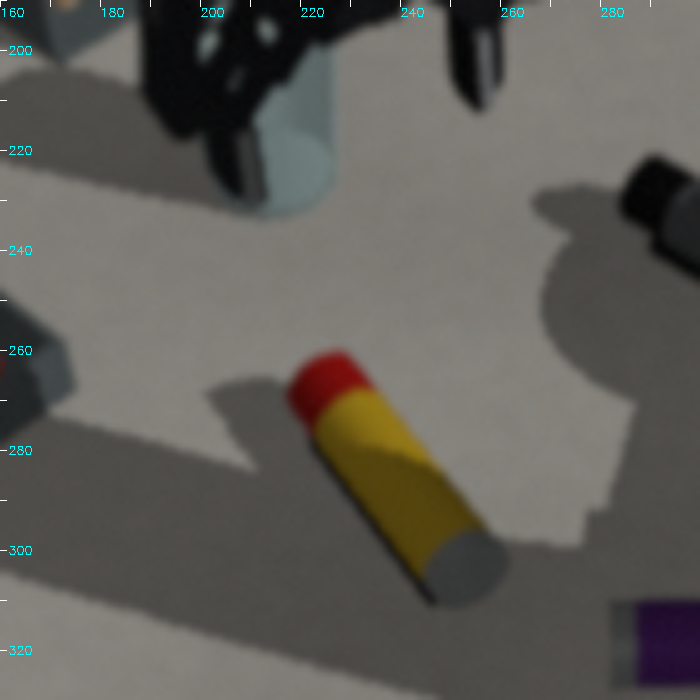

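View pics/t1.png

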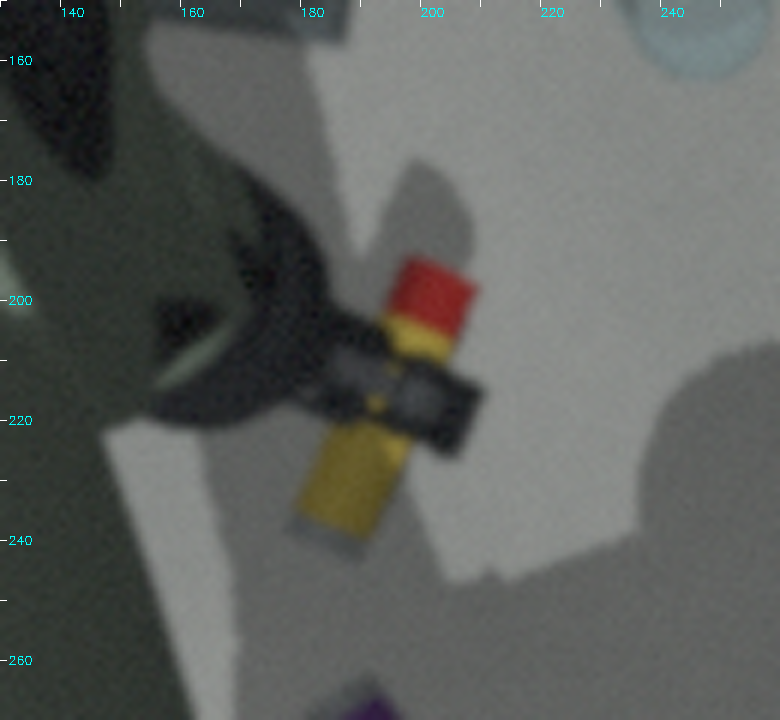

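{"method": "drive_tool", "body": {
  "deltas": [-0.002,0.03,0.002,-0.007,-1,-0.002,0.06,0.002,-0.007,-1,-0.002,0.09,0.002,-0.007,-1,-0.002,0.11,0.002,-0.007,-1,-0.002,0.13,0.002,-0.007,-1,-0.002,0.14,0.002,-0.007,-1,-0.002,0.147,0.002,-0.007,-1,-0.002,0.147,0.002,-0.007,-1,-0.002,0.147,0.002,-0.007,-1,-0.002,0.147,0.002,-0.007,-1]
}}

```text
t: 3.95
tool_pos: [0.5199, 0.2831, 0.0034]
orientation: [[0.923, 0.001, 0.385], [-0.385, 0.0, 0.923], [0.001, -1.0, 0.001]]
ft_force: [-0.4, -1.3, -0.8]
grip_width: 0.997
```

```bash
python3 go.py w .5195 .2828 .003 -.395
python3 - <<'E'
from workcell import vision
from h import *
for n in("side","top"):
    c=vision.read_camera(n); np.savez(f"{n}1.npz",**c)
S=cam("side","side1.npz");T=cam("top","top1.npz")
crop(S,160,190,300,330,5,"s2.png"); crop(T,130,150,260,270,6,"t2.png")
E
```

```text
t 3.95 pos [0.5199 0.2831 0.0034] yaw -0.3948 F [-0.4 -1.3 -0.8] w 0.997 q [ 0.37  0.59 -0.31  0.67 -0.    0.77]
shift [-0.0003  0.0004 -0.0004] turn 0.0002
```

View pics/s2.png

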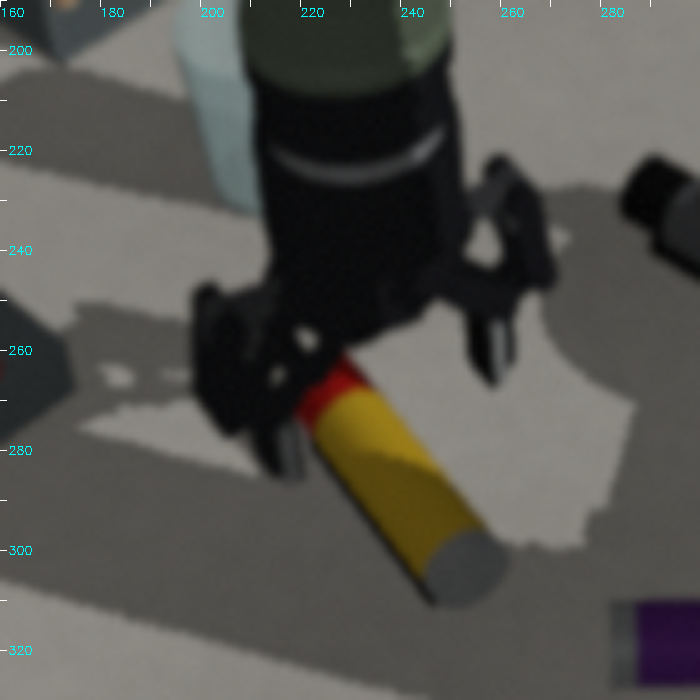

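View pics/t2.png

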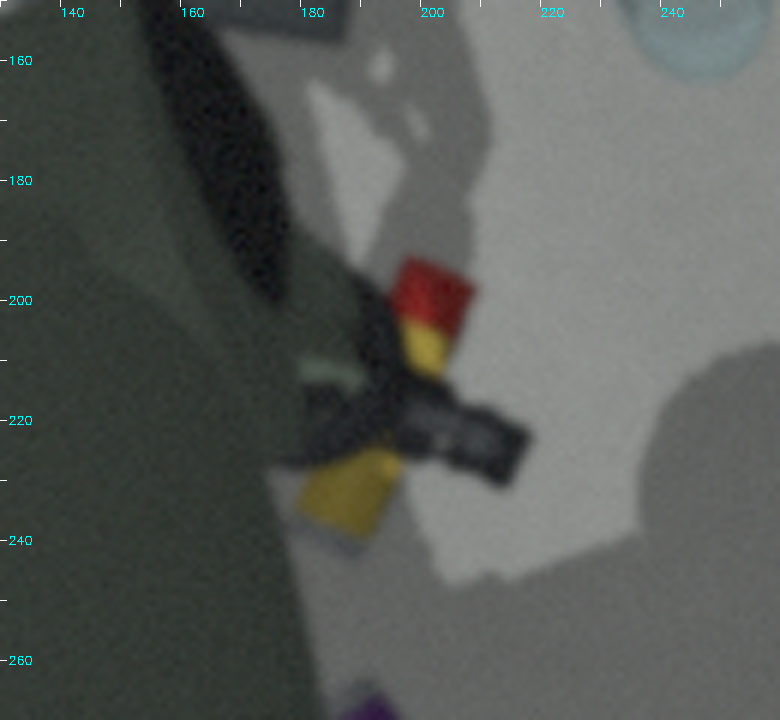

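{"method": "drive_tool", "body": {
  "deltas": [0,0,0,0,0.3,0,0,0,0,1,0,0,0,0,1,0,0,0,0,1,0,0,0,0,1,0,0,0,0,1,0,0,0,0,1,0,-0.01,0,0,1,0,-0.03,0,0,1,0,-0.05,0,0,1],
  "squeeze": 35
}}

```text
t: 5.3
tool_pos: [0.5196, 0.2829, 0.0539]
orientation: [[0.923, 0.0, 0.385], [-0.385, 0.0, 0.923], [0.0, -1.0, 0.0]]
ft_force: [0.2, -0.3, -0.7]
grip_width: 0.0
```

```bash
python3 go.py c 0.025 0 .2
python3 - <<'E'
from workcell import vision
from h import *
for n in("side","top"):
    c=vision.read_camera(n); np.savez(f"{n}1.npz",**c)
S=cam("side","side1.npz");T=cam("top","top1.npz")
crop(S,160,190,300,330,5,"s3.png"); crop(T,130,150,260,270,6,"t3.png")
E
```

```text
t 5.3 pos [0.5196 0.2829 0.0539] yaw -0.3948 F [ 0.2 -0.3 -0.7] w 0.0 q [ 0.37  0.52 -0.27  0.78  0.    0.77]
shift [ 0.2195 -0.1461 -0.3996] turn -0.7273
```

View pics/s3.png

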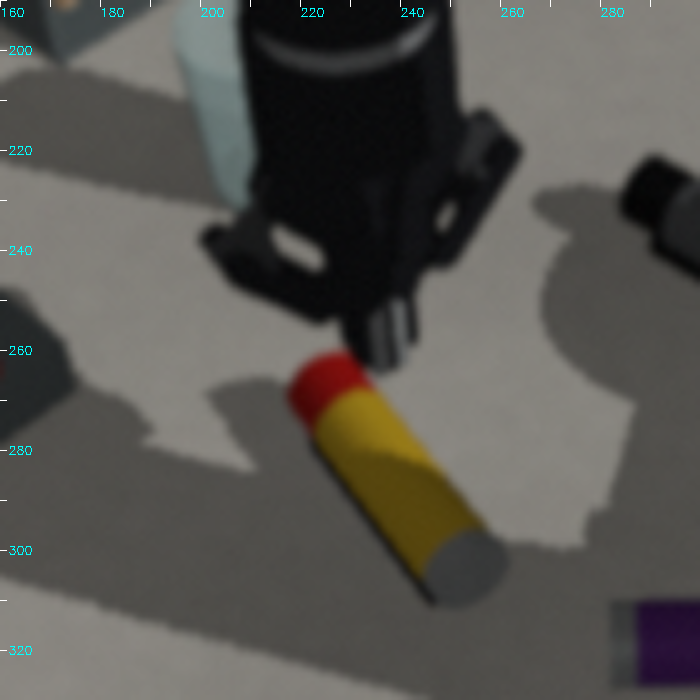

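Run:
```python
from h import *
S=cam("side");T=cam("top")
u=np.array([.385,.923,0]); p=np.array([.5199,.2831,0])
for z in(.003,.017,.03): print(z,proj(S,[p+.0425*u+[0,0,z],p-.0425*u+[0,0,z],p+.057*u+[0,0,z],p-.057*u+[0,0,z]]).round(1).tolist())
p=np.array([.5196,.2829,.0539]);print("shut tip",proj(S,[p]).round(1))
print("cell c",proj(S,[(.5195,.2828,.022)]))
```

```text
0.003 [[220.8, 299.5], [256.5, 281.9], [214.4, 302.6], [262.4, 279.0]]
0.017 [[220.1, 295.2], [256.2, 277.6], [213.7, 298.3], [262.2, 274.6]]
0.03 [[219.4, 291.1], [255.9, 273.4], [213.0, 294.2], [261.9, 270.5]]
shut tip [[237.2 274.4]]
cell c [[238.47087976 284.67560775]]
```

View pics/t3.png

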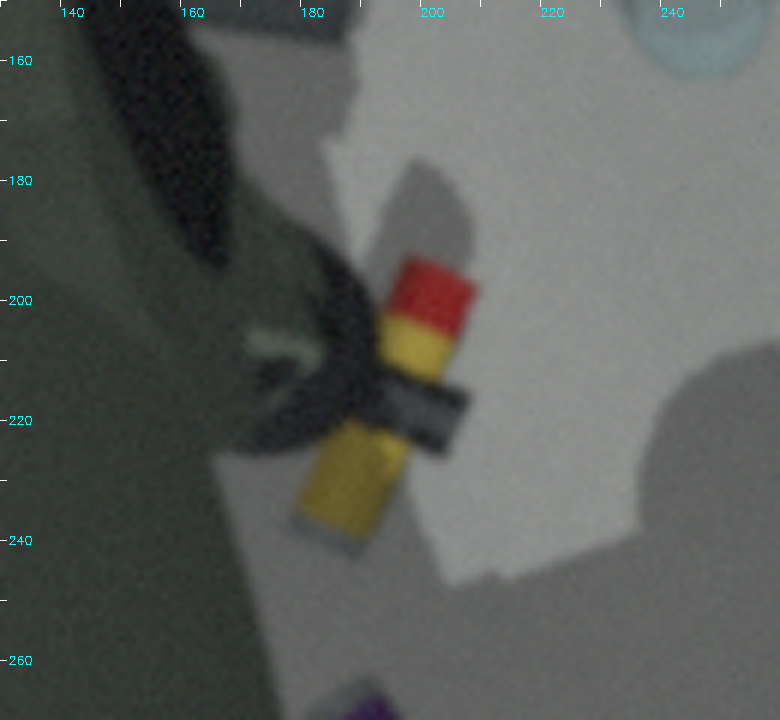

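Run:
```python
from h import *
S=cam("side","side1.npz");T=cam("top","top1.npz")
crop(S,215,235,260,280,14,"s3z.png"); crop(T,180,195,225,240,14,"t3z.png")
p=np.array([.5196,.2829,.0539])
for dz in(0,.01,.02,.03): print(dz,proj(S,[p+[0,0,dz]]).round(1),proj(T,[p+[0,0,dz]]).round(1))
```

```text
0 [[237.2 274.4]] [[191.8 216. ]]
0.01 [[236.9 271.1]] [[191.  215.6]]
0.02 [[236.5 267.7]] [[190.2 215.2]]
0.03 [[236.1 264.3]] [[189.4 214.7]]
```

View pics/s3z.png

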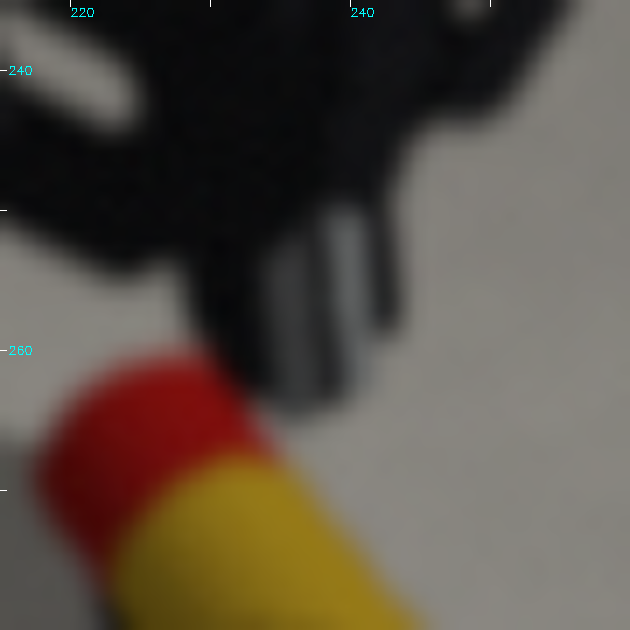

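View pics/t3z.png

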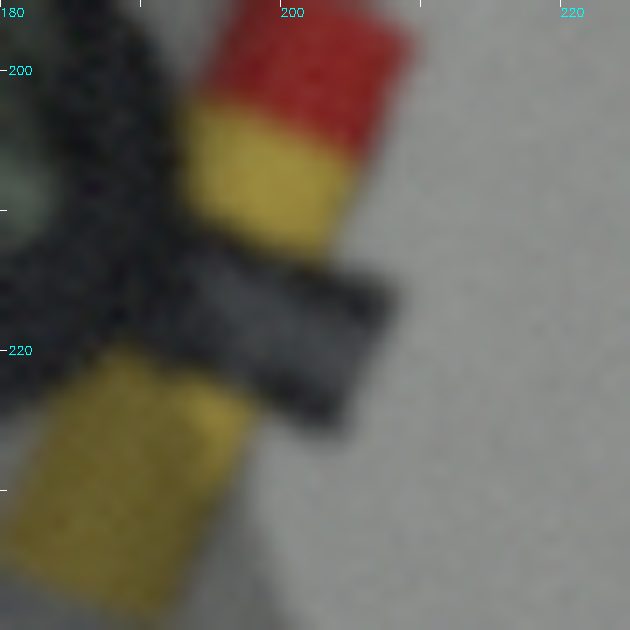

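Run:
```python
from h import *
S=cam("side");T=cam("top")
u=np.array([.392,.92,0]); p=np.array([.5207,.2799,.1503])
for dz in(.013,.03,.045): print(dz,proj(S,[p+.05*u+[0,0,dz],p-.05*u+[0,0,dz]]).round(1).tolist())
u=np.array([.326,-.945,0]); p=np.array([.179,-.5195,.1919])
for dz in(.013,.03,.045): print(dz,proj(S,[p+.05*u+[0,0,dz],p-.05*u+[0,0,dz]]).round(1).tolist())
crop(S,480,0,560,90,8,"s0g.png")
```

```text
0.013 [[209.2, 244.6], [256.7, 223.9]]
0.03 [[208.2, 238.0], [256.3, 217.3]]
0.045 [[207.2, 231.9], [255.9, 211.3]]
0.013 [[527.3, 84.7], [531.9, 102.5]]
0.03 [[529.0, 79.0], [533.8, 96.6]]
0.045 [[530.5, 73.9], [535.5, 91.3]]
```

View pics/s0g.png

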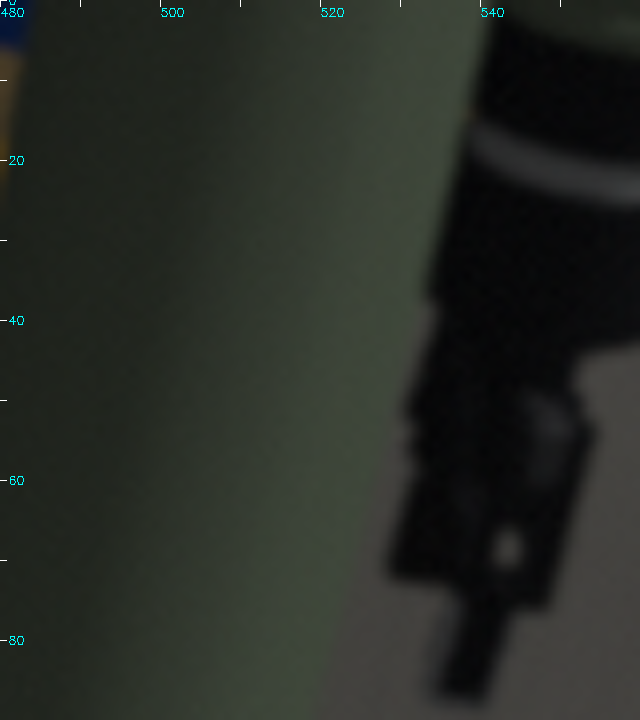

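```bash
python3 - <<'E'
from workcell import arm
print({k:getattr(arm,k) for k in dir(arm) if not k.startswith('__')})
E
python3 - <<'E'
import sys; sys.path.insert(0,'.')
from h import *
S=cam("side","side1.npz");cv2.imwrite("pics/s3full.png",S[0]["img"][:,:,::-1])
E
```

```text
{'IKError': <class 'workcell.IKError'>, 'pinch_z': 0.0187}
```

View pics/s3full.png

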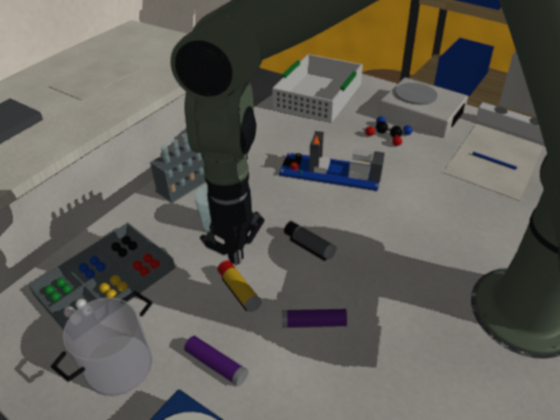

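{"method": "drive_tool", "body": {
  "deltas": [0,0,0,0,-1,0,0,0,0,-1,0,0,0,0,-1,0,0,0,0,-1,0,0,0,0,-1,0,0.025,0,0,-1,0,0.05,0,0,-1,0,0.065,0,0,-1,0,0.075,0,0,-1,0,0.079,0,0,-1]
}}

```text
t: 6.65
tool_pos: [0.5195, 0.2829, -0.0265]
orientation: [[0.923, -0.0, 0.385], [-0.385, -0.0, 0.923], [-0.0, -1.0, -0.0]]
ft_force: [0.5, -0.2, 0.5]
grip_width: 0.999
```

```bash
python3 go.py w .5195 .2828 -.034 -.395
python3 - <<'E'
from workcell import vision
from h import *
for n in("side","top"):
    c=vision.read_camera(n); np.savez(f"{n}1.npz",**c)
S=cam("side","side1.npz");T=cam("top","top1.npz")
crop(S,180,230,290,330,7,"s4.png"); crop(T,130,150,260,270,6,"t4.png")
u=np.array([.385,.923,0]);v=np.array([-.923,.385,0])*.011; p=np.array([.5196,.2829,-.025])+v
for o in(.03,.037,.044): print(o,proj(S,[p+.0425*u+[0,0,o+.013],p-.0425*u+[0,0,o+.013]]).round(1).tolist())
E
```

```text
t 6.65 pos [ 0.5195  0.2829 -0.0265] yaw -0.3948 F [ 0.5 -0.2  0.5] w 0.999 q [ 0.37  0.63 -0.33  0.61 -0.    0.77]
shift [ 0.      0.0075 -0.0001] turn 0.0002
0.03 [[222.8, 298.5], [259.1, 280.6]]
0.037 [[222.4, 296.3], [259.0, 278.4]]
0.044 [[222.1, 294.1], [258.8, 276.2]]
```

View pics/s4.png

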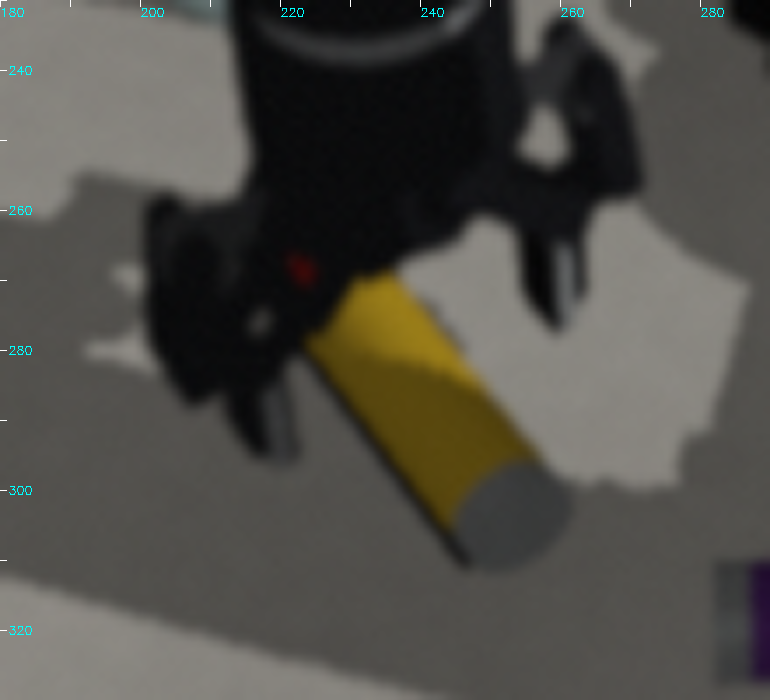

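{"method": "drive_tool", "body": {
  "deltas": [0,0.004,0,0,-1,0,0.008,0,0,-1,0,0.008,0,0,1,0,0.008,0,0,1,0,0.008,0,0,1,0,0.008,0,0,1,0,0.008,0,0,1,0,0.008,0,0,1,0,0.008,0,0,1,0,0.008,0,0,1],
  "squeeze": 35
}}

```text
t: 8.0
tool_pos: [0.5199, 0.2834, -0.0339]
orientation: [[0.923, 0.001, 0.384], [-0.384, 0.001, 0.923], [0.0, -1.0, 0.001]]
ft_force: [1.4, 4.3, 3.7]
grip_width: 0.386
```

```bash
python3 go.py w .5195 .2828 -.034 -.395
```

```text
t 8.0 pos [ 0.5199  0.2834 -0.0339] yaw -0.3946 F [1.4 4.3 3.7] w 0.386 q [ 0.37  0.64 -0.34  0.6   0.    0.77]
shift [-0.0002  0.0001 -0.0008] turn 0.0004
```

{"method": "drive_tool", "body": {
  "deltas": [0,-0.01,0,0,1,0,-0.03,0,0,1,0,-0.06,0,0,1,0,-0.1,0,0,1,0,-0.14,0,0,1,0,-0.18,0,0,1,0,-0.18,0,0,1,0,-0.18,0,0,1,0,-0.18,0,0,1,0,-0.18,0,0,1]
}}

```text
t: 9.25
tool_pos: [0.5185, 0.2824, 0.1443]
orientation: [[0.923, -0.003, 0.385], [-0.385, -0.001, 0.923], [-0.002, -1.0, -0.002]]
ft_force: [0.2, 0.1, -1.8]
grip_width: 0.387
```

```bash
python3 go.py c 0.022 0 .144;  python3 - <<'E'
from workcell import vision
from h import *
for n in("side","top"):
    c=vision.read_camera(n); np.savez(f"{n}1.npz",**c)
S=cam("side","side1.npz");T=cam("top","top1.npz")
crop(S,140,160,310,300,4,"s5.png")
E
```

```text
t 9.25 pos [0.5185 0.2824 0.1443] yaw -0.3949 F [ 0.2  0.1 -1.8] w 0.387 q [ 0.37  0.44 -0.15  0.98 -0.    0.77]
shift [ 0.218   0.0007 -0.4007] turn -0.7274
```

View pics/s5.png

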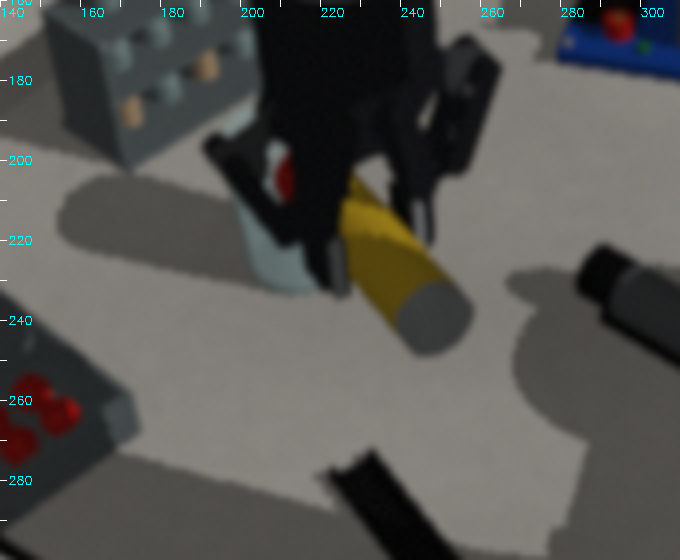

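{"method": "drive_tool", "body": {
  "deltas": [0.028,0,-0.05,-0.09,1,0.055,0,-0.1,-0.18,1,0.082,0,-0.15,-0.27,1,0.11,0,-0.2,-0.36,1,0.136,0,-0.25,-0.45,1,0.163,0,-0.3,-0.54,1,0.19,0,-0.35,-0.63,1,0.21,0,-0.385,-0.7,1,0.218,0,-0.401,-0.727,1,0.218,0,-0.401,-0.727,1]
}}

```text
t: 10.6
tool_pos: [0.5663, -0.1723, 0.1453]
orientation: [[0.946, -0.0, -0.324], [0.324, 0.0, 0.946], [-0.0, -1.0, 0.0]]
ft_force: [-0.3, 0.7, -1.9]
grip_width: 0.387
```

```bash
python3 go.py c 0.022 0 .09;  python3 - <<'E'
from workcell import vision
from h import *
for n in("side","top"):
    c=vision.read_camera(n); np.savez(f"{n}1.npz",**c)
S=cam("side","side1.npz");T=cam("top","top1.npz")
crop(S,250,60,410,200,5,"s6.png");crop(T,310,130,440,270,5,"t6.png")
E
```

```text
t 10.6 pos [ 0.5663 -0.1723  0.1453] yaw 0.3295 F [-0.3  0.7 -1.9] w 0.387 q [-0.42  0.44 -0.15  0.98  0.   -0.75]
shift [-0.0003  0.0553  0.0012] turn -0.003
```

View pics/s6.png

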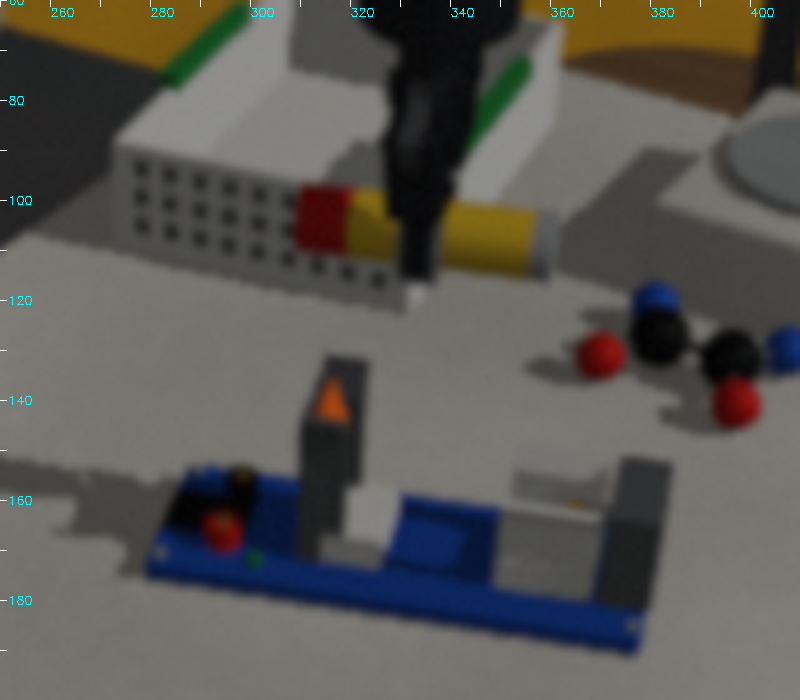

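View pics/t6.png

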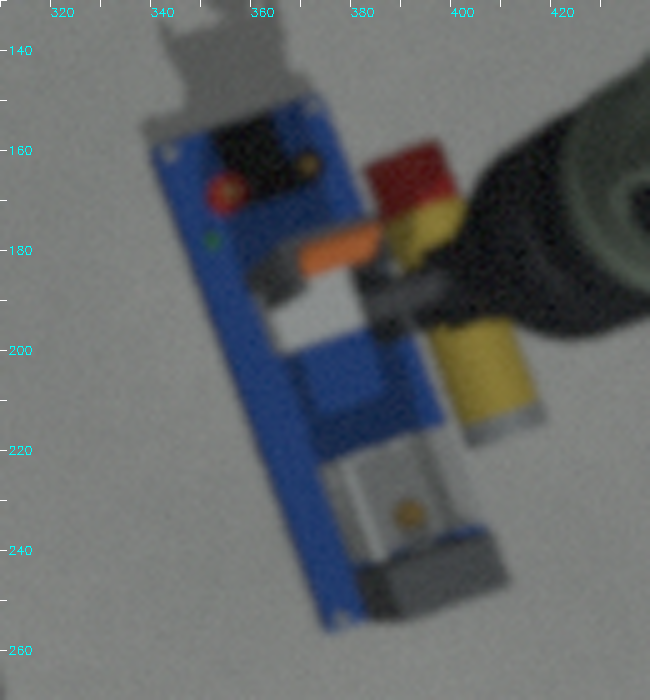

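```bash
cat > cf.py <<'E'
from fit import *
def cyl2(p):
    P=np.vstack([np.c_[np.full(48,s*.062),.017*np.cos(th),.017*np.sin(th)] for s in(-1,1)])
    c,s=np.cos(p[4]),np.sin(p[4]); Ry=np.array([[c,0,-s],[0,1,0],[s,0,c]])
    return P@(Rz(p[3])@Ry).T+p[:3]
def fitc(tp,sp,p0,n=5):
    def f(p):
        p=np.r_[p,np.zeros(5-len(p))]
        return [cv2.pointPolygonTest(cv2.convexHull(proj(C,cyl2(p)).astype(np.float32)),q,True) for C,ps in((T,tp),(S,sp)) for q in ps]
    r=least_squares(f,p0[:n],diff_step=1e-3,x_scale=[.01,.01,.01,.1,.1][:n],loss="soft_l1")
    p=np.r_[r.x,np.zeros(5-n)]; return p,np.round(f(r.x),1)
def incr(p,CR):
    d=Rz(-CR[2])@(p[:3]-[CR[0],CR[1],0]); return d
E
python3 - <<'E' | tail -4
from cf import *
tp=[(383.2,163),(397.6,158),(403,169),(403.6,219),(419,214),(397,197)]
sp=[(309.6,97.2),(309.4,109.2),(361.6,102.4),(359.6,116),(338,113.4),(350,114.8),(346,101)]
p,r=fitc(tp,sp,np.array([.566,-.172,.2,.33,.01]))
print(p.round(4),r); print("in cradle",incr(p,(.5448,-.1785,.3325)).round(4))
E
```

```text
cradle [ 0.5449 -0.1773  0.3305] [ 0.3  1.  -0.1  2.9  0.9 -1.3 -1.4 -1.6]
cradle [ 0.548  -0.1835  0.3571] [ 0.9 -1.  -0.5  0.  -1.6 -0.7  0.8  2.5]
[ 0.5662 -0.1732  0.2012  0.3394  0.0197] [ 0.1  0.9  0.5 -0.4  0.5  1.1 -0.2  0.2 -0.   0.1  0.1  0.5  0.7]
in cradle [ 0.022  -0.0019  0.2012]
```

{"method": "drive_tool", "body": {
  "deltas": [0,0.02,0.0015,-0.001,1,0,0.045,0.0015,-0.001,1,0,0.065,0.0015,-0.001,1,0,0.075,0.0015,-0.001,1,0,0.08,0.0015,-0.001,1,0,0.083,0.0015,-0.001,1,0,0.086,0.0015,-0.001,1,0,0.089,0.0015,-0.001,1,0,0.092,0.0015,-0.001,1,0,0.093,0.0015,-0.001,1]
}}

```text
t: 11.95
tool_pos: [0.5664, -0.1702, 0.0533]
orientation: [[0.945, 0.001, -0.327], [0.327, -0.001, 0.945], [0.001, -1.0, -0.001]]
ft_force: [-2.9, -1.3, 4.3]
grip_width: 0.389
```

```bash
python3 go.py c 0.022 0 .040;  python3 - <<'E'
from workcell import vision
from h import *
for n in("side",):
    c=vision.read_camera(n); np.savez(f"{n}1.npz",**c)
S=cam("side","side1.npz")
crop(S,270,90,400,200,6,"s7.png")
E
```

```text
t 11.95 pos [ 0.5664 -0.1702  0.0533] yaw 0.3328 F [-2.9 -1.3  4.3] w 0.389 q [-0.42  0.52 -0.27  0.78 -0.   -0.75]
shift [-0.0011  0.0133 -0.0008] turn 0.0003
```

View pics/s7.png

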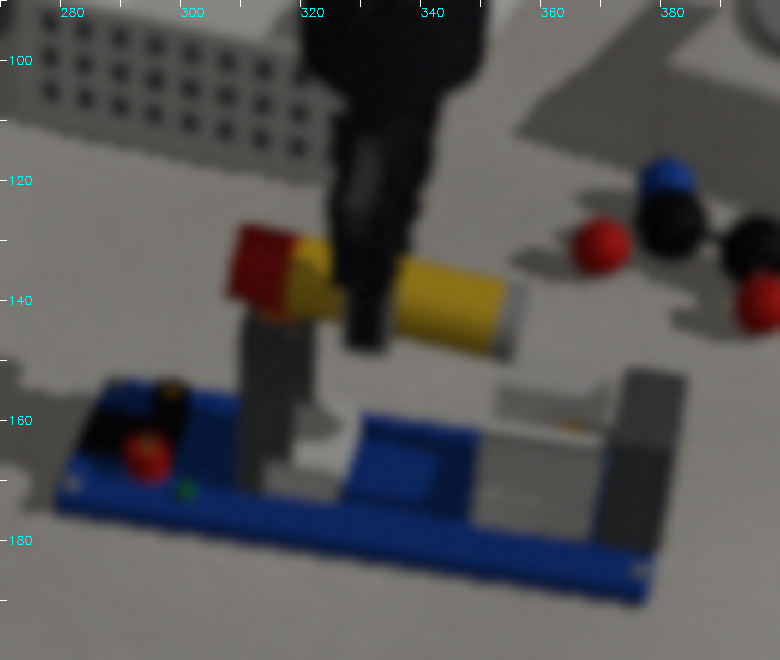

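{"method": "drive_tool", "body": {
  "deltas": [0,0.002,-0.001,0,1,0,0.004,-0.001,0,1,0,0.006,-0.001,0,1,0,0.008,-0.001,0,1,0,0.01,-0.001,0,1,0,0.012,-0.001,0,1,0,0.0135,-0.001,0,1,0,0.0145,-0.001,0,1,0,0.0145,-0.001,0,1,0,0.0145,-0.001,0,1]
}}

```text
t: 13.25
tool_pos: [0.5661, -0.1706, 0.0381]
orientation: [[0.945, -0.0, -0.327], [0.327, -0.0, 0.945], [-0.0, -1.0, 0.0]]
ft_force: [-3.8, -2.9, 3.6]
grip_width: 0.388
```

```bash
python3 go.py c -0.003 0 .040;  python3 - <<'E'
from workcell import vision
from h import *
for n in("side","top"):
    c=vision.read_camera(n); np.savez(f"{n}1.npz",**c)
S=cam("side","side1.npz");T=cam("top","top1.npz")
crop(S,270,90,400,200,6,"s8.png");crop(T,330,130,440,270,5,"t8.png")
E
```

```text
t 13.25 pos [ 0.5661 -0.1706  0.0381] yaw 0.3332 F [-3.8 -2.9  3.6] w 0.388 q [-0.42  0.54 -0.28  0.75 -0.   -0.75]
shift [-0.0257 -0.0018 -0.0005] turn 0.0007
```

View pics/s8.png

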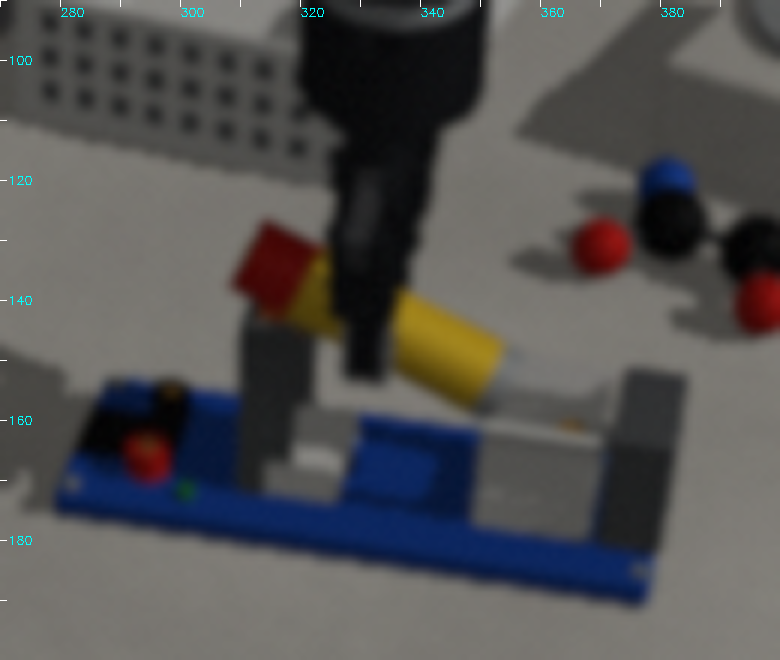

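View pics/t8.png

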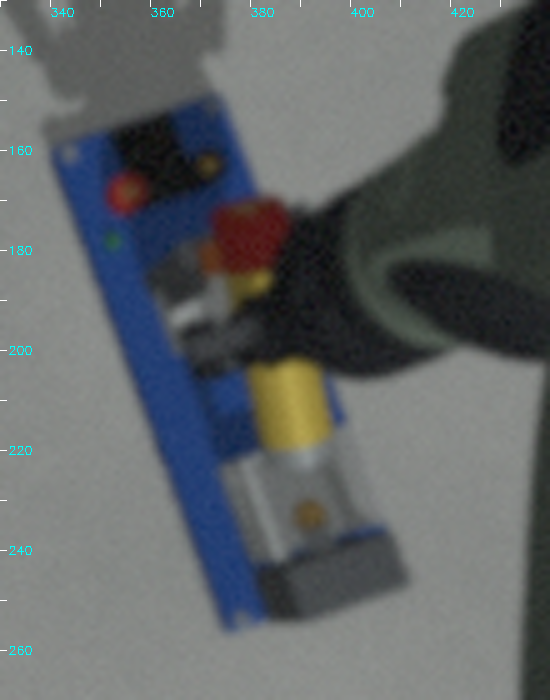

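{"method": "drive_tool", "body": {
  "deltas": [0,-0.004,0,0,1,-0.008,-0.004,0,0,1,-0.018,-0.004,0,0,1,-0.025,-0.004,0,0,1,-0.0255,-0.003,0,0,1,-0.0255,0.002,0,0,1,-0.0255,0.006,0,0,1,-0.0255,0.01,0,0,1,-0.0255,0.013,0,0,1,-0.0255,0.014,0,0,1]
}}

```text
t: 14.6
tool_pos: [0.5423, -0.1788, 0.024]
orientation: [[0.945, -0.0, -0.327], [0.327, 0.0, 0.945], [0.0, -1.0, 0.0]]
ft_force: [0.8, 0.0, -1.3]
grip_width: 0.381
```

```bash
python3 go.py c -0.003 0 .018;  python3 - <<'E'
from workcell import vision
from h import *
for n in("side","top"):
    c=vision.read_camera(n); np.savez(f"{n}1.npz",**c)
S=cam("side","side1.npz");T=cam("top","top1.npz")
crop(S,270,90,400,200,6,"s9.png");crop(T,330,130,440,270,5,"t9.png")
E
```

```text
t 14.6 pos [ 0.5423 -0.1788  0.024 ] yaw 0.3333 F [ 0.8  0.  -1.3] w 0.381 q [-0.45  0.53 -0.35  0.69  0.   -0.78]
shift [-0.0005  0.006  -0.0005] turn 0.0008
```

View pics/s9.png

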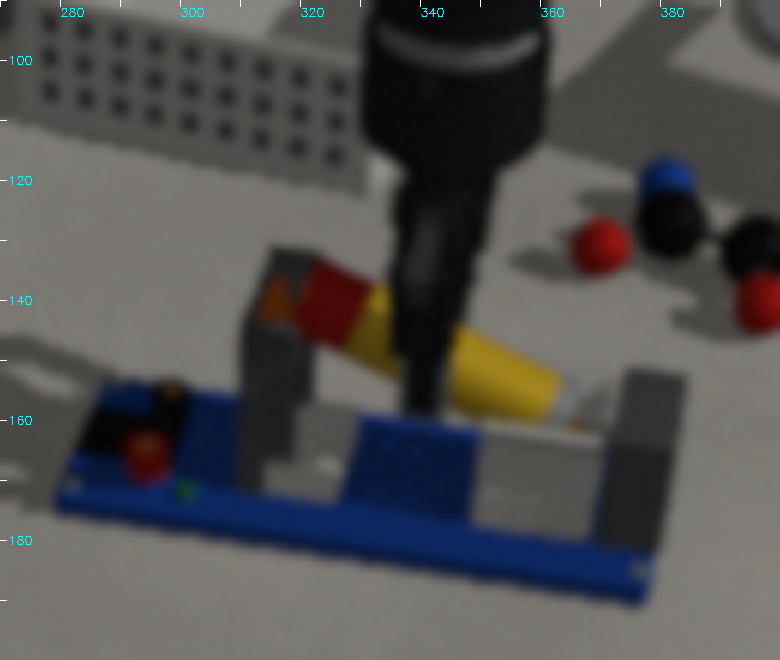

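View pics/t9.png

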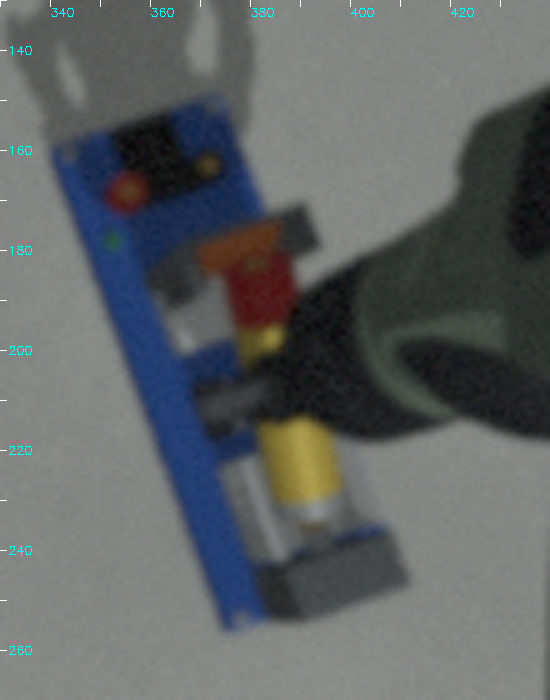

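{"method": "drive_tool", "body": {
  "deltas": [0,0.002,-0.0005,0,1,0,0.004,-0.0005,0,1,0,0.006,-0.0005,0,1,0,0.007,-0.0005,0,1,-0.001,0.007,-0.0005,0,1,-0.002,0.007,-0.0005,0,1,-0.003,0.007,-0.0005,0,1,-0.003,0.007,-0.0005,0,1,-0.003,0.007,-0.0005,0,1,-0.003,0.007,-0.0005,0,1]
}}

```text
t: 15.95
tool_pos: [0.5398, -0.1805, 0.0174]
orientation: [[0.945, 0.0, -0.327], [0.327, -0.0, 0.945], [0.0, -1.0, -0.0]]
ft_force: [3.6, 0.4, 0.2]
grip_width: 0.385
```

```bash
python3 go.py c -0.003 0 .018;  python3 - <<'E'
from workcell import vision
from h import *
for n in("side","top"):
    c=vision.read_camera(n); np.savez(f"{n}1.npz",**c)
S=cam("side","side1.npz");T=cam("top","top1.npz")
crop(S,290,110,390,190,8,"s10.png");crop(T,340,150,430,260,5,"t10.png")
E
```

```text
t 15.95 pos [ 0.5398 -0.1805  0.0174] yaw 0.3332 F [3.6 0.4 0.2] w 0.385 q [-0.45  0.53 -0.36  0.67 -0.   -0.79]
shift [ 0.0024 -0.0006  0.0003] turn 0.0007
```

View pics/s10.png

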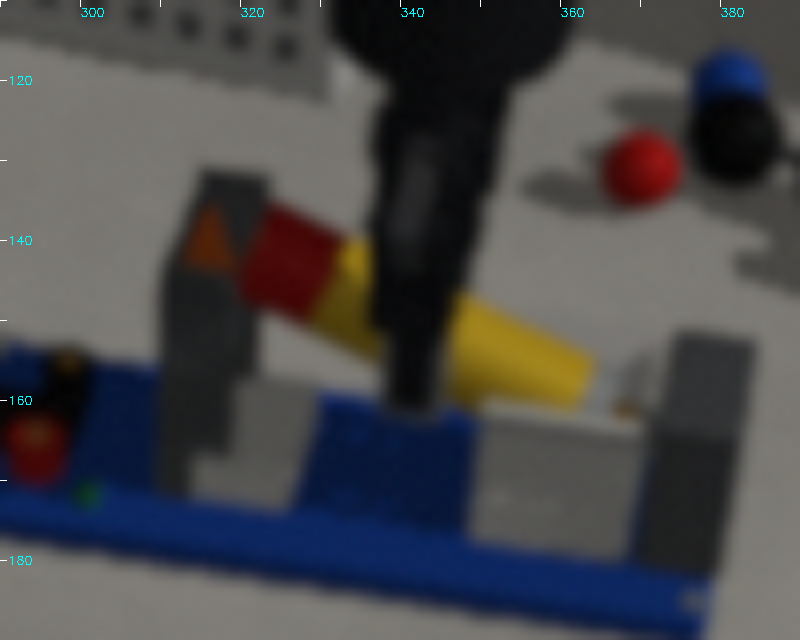

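View pics/t10.png

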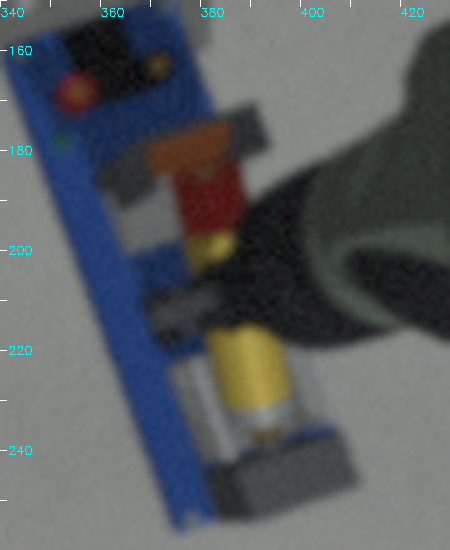

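{"method": "drive_tool", "body": {
  "deltas": [0.001,0,0,0,1,0.002,0,0,0,1,0.002,0,0,0,0,0.002,0,0,0,-1,0.002,0,0,0,-1,0.002,0,0,0,-1,0.002,0,0,0,-1,0.002,0,0,0,-1,0.002,0,0,0,-1,0.002,-0.02,0,0,-1]
}}

```text
t: 17.3
tool_pos: [0.54, -0.1791, 0.0361]
orientation: [[0.945, -0.003, -0.327], [0.327, 0.001, 0.945], [-0.002, -1.0, 0.002]]
ft_force: [0.2, -0.1, -0.2]
grip_width: 1.0
```

```bash
python3 go.py c 0.030 0 .080;  python3 - <<'E'
from workcell import vision
from h import *
for n in("side","top"):
    c=vision.read_camera(n); np.savez(f"{n}1.npz",**c)
S=cam("side","side1.npz");T=cam("top","top1.npz")
crop(S,290,110,390,190,8,"s11.png");crop(T,340,150,430,260,5,"t11.png")
E
```

```text
t 17.3 pos [ 0.54   -0.1791  0.0361] yaw 0.3331 F [ 0.2 -0.1 -0.2] w 1.0 q [-0.45  0.51 -0.34  0.72  0.   -0.78]
shift [ 0.0346 -0.044  -0.0009] turn 0.0006
```

View pics/s11.png

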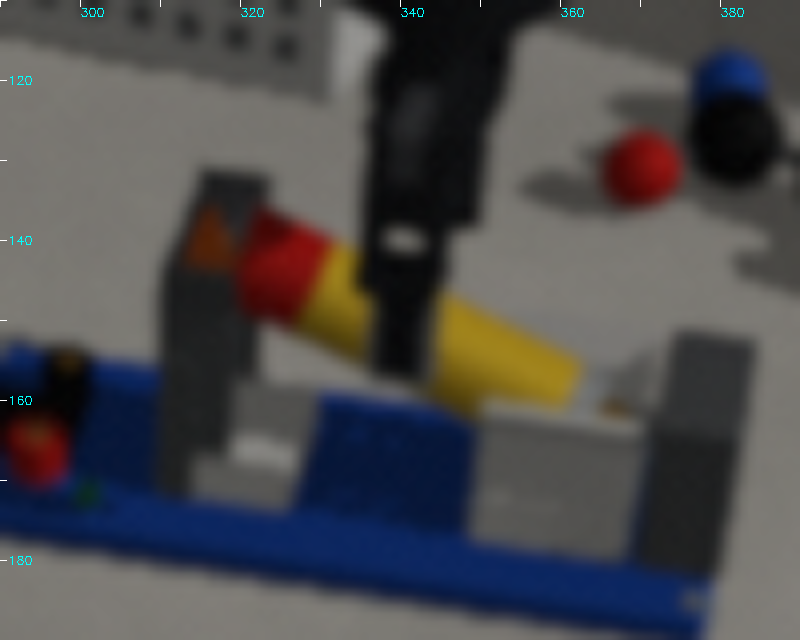

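View pics/t11.png

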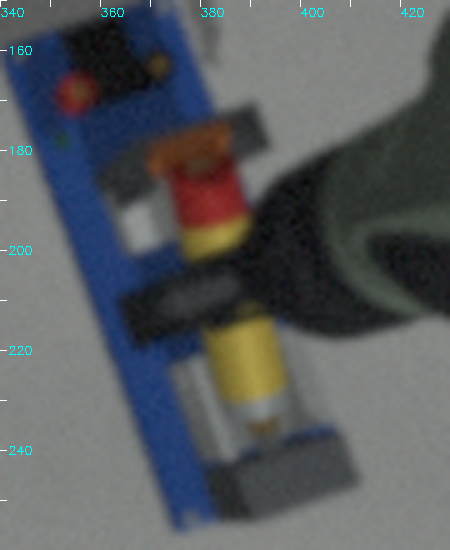

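{"method": "drive_tool", "body": {
  "deltas": [0,-0.025,0,0,-1,0,-0.055,0,0,-1,0.01,-0.055,0,0,1,0.02,-0.055,-0.001,0,1,0.03,-0.055,-0.001,0,1,0.034,-0.055,-0.001,0,1,0.034,-0.055,-0.001,0,1,0.034,-0.055,-0.001,0,1,0.034,-0.055,-0.001,0,1,0.034,-0.055,-0.001,0,1],
  "squeeze": 40
}}

```text
t: 18.65
tool_pos: [0.5737, -0.1697, 0.0924]
orientation: [[0.945, 0.0, -0.327], [0.327, -0.0, 0.945], [0.0, -1.0, -0.0]]
ft_force: [0.0, -0.1, 0.2]
grip_width: 0.001
```

```bash
python3 go.py c 0.030 0 .028;  python3 - <<'E'
from workcell import vision
from h import *
for n in("side","top"):
    c=vision.read_camera(n); np.savez(f"{n}1.npz",**c)
S=cam("side","side1.npz");T=cam("top","top1.npz")
crop(S,290,90,390,190,7,"s12.png");crop(T,340,150,430,260,5,"t12.png")
c=np.array([np.cos(.3325),np.sin(.3325),0])
print(proj(S,[readp for readp in [np.array([.5448,-.1785,0])+.03*c+[0,0,z] for z in (.1,.115,.125,.13)]]))
E
```

```text
t 18.65 pos [ 0.5737 -0.1697  0.0924] yaw 0.333 F [ 0.  -0.1  0.2] w 0.001 q [-0.41  0.49 -0.2   0.87 -0.   -0.74]
shift [-0.0002  0.0644  0.0011] turn 0.0005
[[329.56655566 140.91650663]
 [329.85725743 135.93436257]
 [330.0526978  132.57186254]
 [330.1509098  130.87815989]]
```

View pics/s12.png

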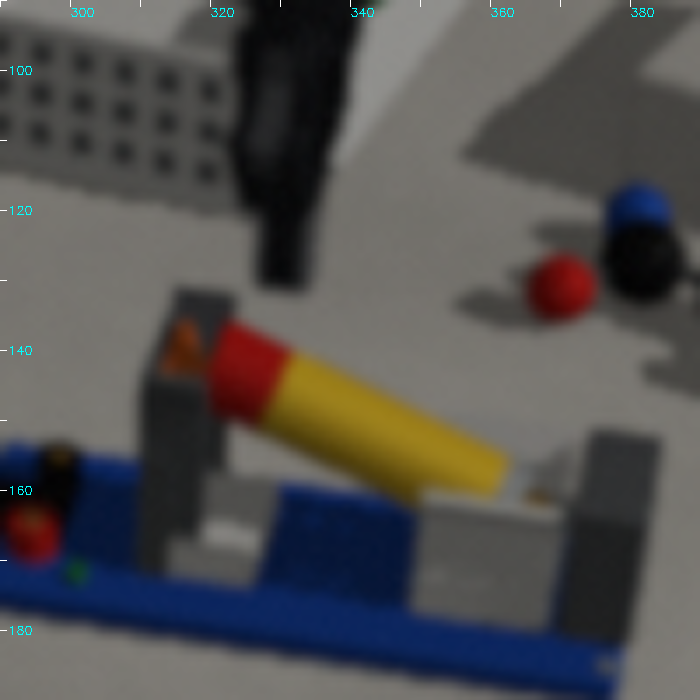

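View pics/t12.png

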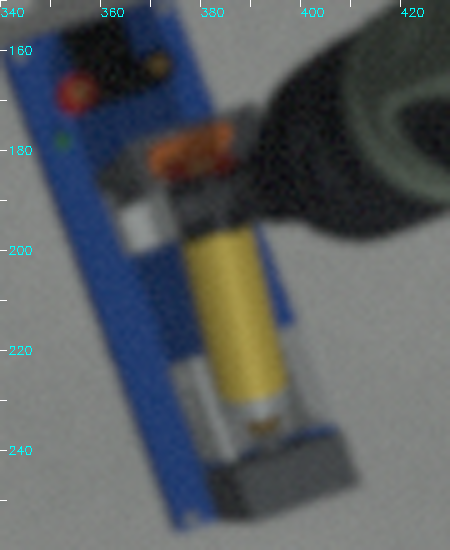

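{"method": "drive_tool", "body": {
  "deltas": [0,0.012,0.001,0,1,0,0.02,0.001,0,1,0,0.023,0.001,0,1,0,0.026,0.001,0,1,0,0.029,0.001,0,1,0,0.032,0.001,0,1,0,0.034,0.001,0,1,0,0.036,0.001,0,1,0,0.038,0.001,0,1,0,0.04,0.001,0,1]
}}

```text
t: 20.0
tool_pos: [0.5737, -0.1685, 0.052]
orientation: [[0.945, 0.0, -0.327], [0.327, 0.0, 0.945], [0.0, -1.0, 0.0]]
ft_force: [-1.1, 0.9, -0.2]
grip_width: 0.002
```

```bash
python3 go.py c 0.030 0 .028;  python3 - <<'E'
from workcell import vision
from h import *
for n in("side",):
    c=vision.read_camera(n); np.savez(f"{n}1.npz",**c)
S=cam("side","side1.npz")
crop(S,290,90,390,190,7,"s13.png")
E
```

```text
t 20.0 pos [ 0.5737 -0.1685  0.052 ] yaw 0.3333 F [-1.1  0.9 -0.2] w 0.002 q [-0.41  0.54 -0.25  0.78  0.   -0.74]
shift [-0.0005  0.024  -0.    ] turn 0.0008
```

View pics/s13.png

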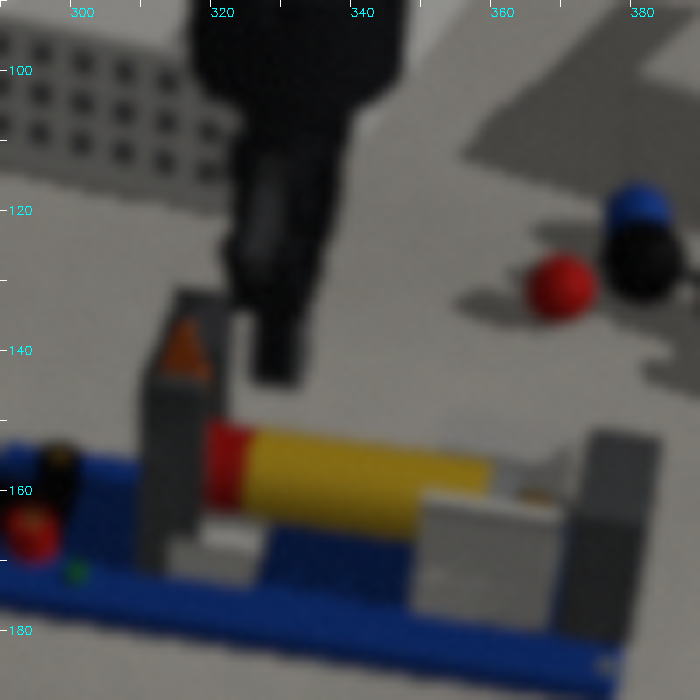

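{"method": "drive_tool", "body": {
  "deltas": [0,0.006,0,0,1,0,0.01,0,0,1,0,0.013,0,0,1,0,0.015,0,0,1,0,0.017,0,0,1,0,0.019,0,0,1,0,0.02,0,0,1,0,0.021,0,0,1,0,0.022,0,0,1,0,0.022,0,0,1]
}}

```text
t: 21.3
tool_pos: [0.5735, -0.1686, 0.0302]
orientation: [[0.945, -0.0, -0.327], [0.327, 0.0, 0.945], [-0.0, -1.0, 0.0]]
ft_force: [-0.6, -1.0, 0.5]
grip_width: 0.0
```

```bash
python3 go.py c 0.030 0 .028;  python3 - <<'E'
from workcell import vision
from h import *
for n in("side","top"):
    c=vision.read_camera(n); np.savez(f"{n}1.npz",**c)
S=cam("side","side1.npz")
crop(S,290,110,390,190,8,"s14.png")
E
```

```text
t 21.3 pos [ 0.5735 -0.1686  0.0302] yaw 0.3332 F [-0.6 -1.   0.5] w 0.0 q [-0.41  0.56 -0.27  0.74  0.   -0.74]
shift [-0.0003  0.0022  0.    ] turn 0.0007
```

View pics/s14.png

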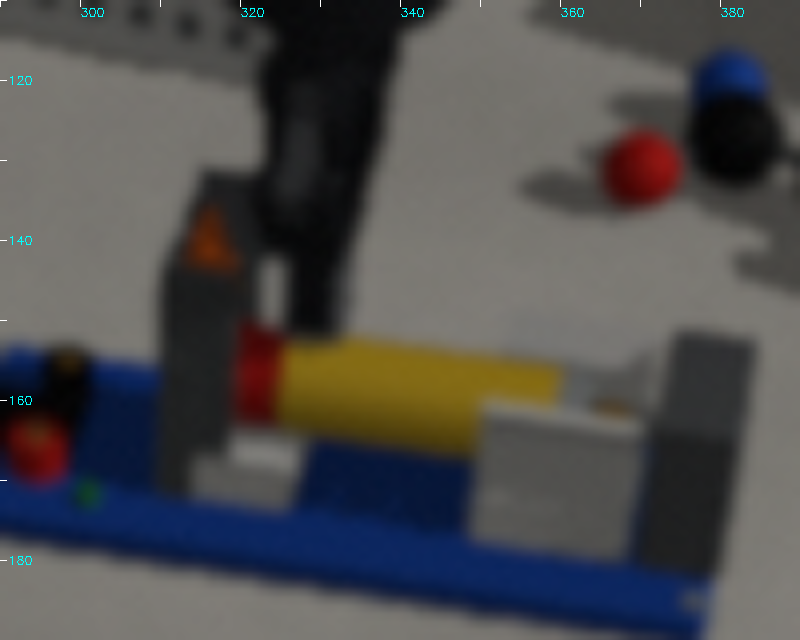

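{"method": "drive_tool", "body": {
  "deltas": [0,0.001,0,0,1,0,0.002,0,0,1,0,0.003,0,0,1,0,0.004,0,0,1,0,0.005,0,0,1,0,0.005,0,0,1,0,0.005,0,0,1,0,0.005,0,0,1,0,0.005,0,0,1,0,0.005,0,0,1]
}}

```text
t: 22.65
tool_pos: [0.5738, -0.1692, 0.0271]
orientation: [[0.945, 0.001, -0.327], [0.327, -0.001, 0.945], [0.0, -1.0, -0.002]]
ft_force: [-3.6, 0.2, 12.8]
grip_width: -0.002
```

```bash
python3 go.py c 0.030 0 .028
```

```text
t 22.65 pos [ 0.5738 -0.1692  0.0271] yaw 0.333 F [-3.6  0.2 12.8] w -0.002 q [-0.41  0.56 -0.27  0.73 -0.   -0.74]
shift [-0.0005 -0.0009  0.0007] turn 0.0005
```

{"method": "drive_tool", "body": {
  "deltas": [0,-0.01,0,0,1,0,-0.04,0,0,1,0,-0.08,0,0,1,0,-0.12,0,0,1,-0.05,-0.15,0,0,1,-0.1,-0.17,0,0,1,-0.15,-0.17,0,0,1,-0.2,-0.17,0,0,1,-0.2,-0.17,0,0,1,-0.2,-0.17,0,0,1]
}}

```text
t: 23.9
tool_pos: [0.3851, -0.2344, 0.1957]
orientation: [[0.945, 0.001, -0.327], [0.327, -0.0, 0.945], [0.001, -1.0, -0.001]]
ft_force: [0.4, -0.4, -0.0]
grip_width: -0.003
```

Run:
```python
from workcell import vision
from h import *
for n in("side","top"):
    c=vision.read_camera(n); np.savez(f"{n}1.npz",**c)
S=cam("side","side1.npz");T=cam("top","top1.npz")
crop(S,290,120,390,190,8,"s15.png");crop(T,340,140,430,260,6,"t15.png")
```

```text
(no output)
```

View pics/s15.png

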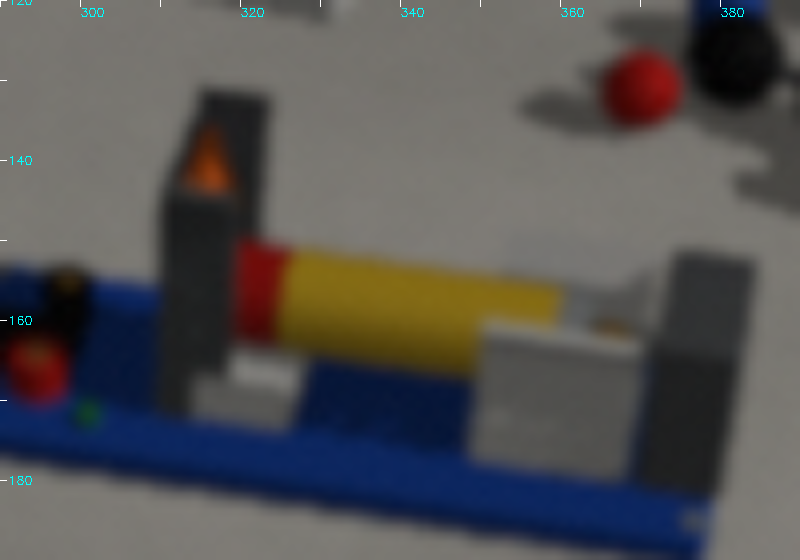

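View pics/t15.png

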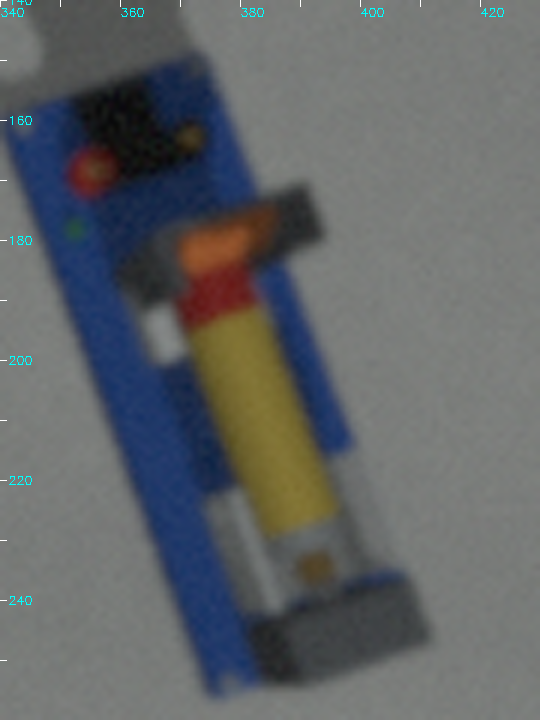

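Run:
```python
from h import *
S=cam("side");T=cam("top")
c,s=np.cos(.3325),np.sin(.3325); R=np.array([[c,s,0],[-s,c,0],[0,0,1]])
f=lambda X:((X-[.5448,-.1785,0])@R.T*1000).round(1)
print(f(atz(T,[(378,193)],.066)), f(atz(T,[(372,195),(383.7,190.8),(385,230),(397.5,226.5)],.052)))
print(f(atz(T,[(391.5,228)],.066)),"dome",f(atz(T,[(392.5,234)],.052)))
print("side red/yellow top, bottom", f(atz(S,[(324.5,151.8)],.064)))
# predicted home pixels
h=lambda P:np.array(P)/1000@R+[.5448,-.1785,0]
print(proj(S,h([[31,0,66],[62,0,66],[-62,0,66],[31,17,49],[-20,17,49]])).round(1).tolist())
```

```text
[[36.3  3.5 66. ]] [[ 37.2  14.7  52. ]
 [ 37.8 -16.5  52. ]
 [-52.9  14.4  52. ]
 [-54.9 -17.7  52. ]]
[[-53.    2.3  66. ]] dome [[-67.9   0.4  52. ]]
side red/yellow top, bottom [[41.7 -0.6 64. ]]
[[328.5, 151.9], [316.8, 150.2], [364.3, 157.2], [326.9, 161.0], [346.5, 163.9]]
```

```bash
python3 -c "
from workcell import job
print(job.finish_job())"
```

```text
the job is handed in; nothing more can be done
None
```

The charged cell is in the cradle, and my checks say it lies level under the orange lip. I handed the job in at about 24 s and got no verdict back.

**What I did**
- I gripped the cell across its middle and pivoted it in the pads to about 25° by pressing its red end on the slope top.
- I then seated the steel end against the brass dome, with about 3.5 N of push, and let go. The cell stayed leaning on the slope.
- With shut fingers I pressed the red end down, then backed the arm well clear.

**Last checks**
- **Height:** the final press met 12.8 N with the fingertips at about z 66 mm, the height of the cell's top when home.
- **Along the cradle:** the red/yellow edge read about x 37 mm and the steel edge about -53.5 mm. I expected about 35.5 and -54.5 mm, so they agree within 1.5 mm.
- **Robot and the rest:** the gripper is shut and touching nothing. I never went near the spent cell or the beaker, though I did not measure them again at the end.

**What disagreed or failed**
- **Finger height:** the cameras showed the fingertips about 38 mm higher than the reported tool position. My first grasp closed above the cell without moving it. I corrected for this offset from then on.
- **Side camera:** it put the red/yellow edge at about x 42 mm, 5 mm off the top view. I went by the top view, the press height and the end wall.
- **Dome travel:** I could not read this directly. I inferred it from the forces and pictures.

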